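True up an alignment jig with a square

ROBOT

A 7-joint arm with a two-finger parallel gripper is mounted at the origin on a cart in front of the work surface, level with it; the furniture and walls round the work are solid. World frame = base frame: x ahead of the robot, y to its left, z up, the work surface at z = 0. Lengths are in m, angles in rad, forces in N, time in s.
With the tool pointing down it reaches from about 0.35 to 0.9 m from the base axis. Payload 8.1 kg.
Tool frame: the origin (TCP) lies midway between the tips of the shut fingers; the grasp point (between the pads) lies 19 mm behind it; y points along the fingers, z is the direction in which the jaws open and shut, and the axes are right-handed (so a half turn about y gives the same grasp; the last joint's range is limited). The gripper opens to 92 mm and grips with 3 to 60 N. Pads are 19 mm wide; open, the fingers measure 130 mm over their backs; the gripper's body (75 mm by 190 mm) begins 47 mm behind the grasp point.
Start: joints at [1.054, 0.434, 0.025, 1.573, -0.012, 1.134, -0.075], TCP at [0.251, -0.572, 0.227] pointing down, gripper open.
Joint ranges: [-2.62, 2.62], [-0.44, 2.09], [-1.27, 1.32], [0.08, 2.57], [-1.32, 4.46], [0.12, 2], [-2.74, 2.74]. Speed limits (rad/s): [2.22, 2.22, 3.01, 3.01, 3.14, 3.14, 3.14].

INTERFACE

Orientations are given as a 3x3 rotation matrix whose columns are the frame's x, y, z axes.
In Python, from cell import readout, read_camera, camera_info, arm, search_frame, silhouettes, landmark_of gives the robot as it stands.
- The arm moves only by the shell command python3 -m pendant 'ROWS' [FORCE]. ROWS is JSON, a list of rows, each an object with "delta_rot": the turn, a rotation vector about the tool's x, y, z each as a share of 4 degrees, from -1 to 1, a list of three; "xyz": the shift along the tool's x, y, z each as a share of 0.025 m, from -1 to 1, a list of three; "claw": the opening, from -1 (shut) to 1 (fully open). In form: [{"delta_rot": [wx, wy, wz], "xyz": [x, y, z], "claw": claw}, ...]. A call has 1 to 10 rows; each row shifts and turns the pose as measured when the row begins, along the tool's axes as they then stand; what a row does not reach is not made up. A row lasts 1/10 s, in which the tool goes at most 50 mm and 8.59 degrees, less where a joint would pass 70% of its speed; a pose out of reach is approached as far as the arm can. A call with a number of a shift or a turn outside -1 to 1 is refused whole. A call with a gripper value outside its range is refused whole. The fingers move at their own pace and stop on an object; FORCE is the grip in N (left out, the last holds). Time passes only in rows, so rows that do not move let the fingers close. It gives the time, the measured TCP pose, the force and the opening at its end, in the units of the state.
- readout.sense(): the state, without advancing time (a new reading comes with each control period).
- read_camera(name): name is "scene" or "top" or "wrist"; returns the picture (384x512x3 uint8, red, green, blue); there is no depth.
- camera_info(name): a dict with "fovy" (degrees; the focal length in pixels is half the picture's height over the tangent of half this angle, whatever the lens; pixels are square), "cx", "cy" (the principal point, pixels), "xyz" and "attitude" of the camera in the world; the wrist camera has in their place "mount" (4x4, takes a point from camera to tool coordinates, whose origin is the TCP and whose axes are the tool frame's). Camera axes: x right, y down, z forward; pixel columns grow to the right and rows downward; lengths in m; the calibration is good to about 2 mm. A picture is of the moment at which its call begins: read the wrist's pose just before it. camera_info takes no time and is no camera call.
- arm.hand_in(): hands the job in, once; it reports no verdict.
Trained networks look in the newest picture that a camera, given by its name, has taken for a name from the list of things; names that differ only in an ending like _2 or _b are one class to them, and where a whole thing is asked for, a point or a joint stands for the part that bears it (a point fixed in the world has none). Each returns a list of dicts, best first, with "confidence" (0 to 1); they miss things now and then, are a little off and sometimes report something else, mostly with a low value. They report only what shows in the picture. A call takes as long as a camera call.
- search_frame(camera, thing): "xy" ([column, row] in pixels, amid what is visible of it).
- silhouettes(camera, thing): "region" (384x512 bool, what is visible of it) and "xy" ([column, row] in pixels, amid what is visible of it).
- landmark_of(camera, thing): "xy" ([column, row] in pixels: a listed point, or the origin of a listed thing).
The state is a dict: "clock": time; "joints": joint angles; "qvel": joint speeds; "effort": joint torques, N m; "ee_pos": TCP position; "ee_rot": TCP orientation; "ft_force": force on the tool from outside, world axes, zero at the start; "moment": the same for the moment, N m; "finger_gap": finger opening in m.
Only numpy, scipy, OpenCV 4.12 (cv2) and the standard library are available. Lean on these libraries where they do the work, as an engineer would, in place of code of your own. Each camera call takes 0.05 s, during which the arm holds its last target.

TASK

The yellow side fence of the slide-alignment jig leans in. Pick up the aluminium square by its blue post, lay it flat on the jig's plate and push it into the corner, so that it swings the side fence out until both outer faces of the square sit flush, without gaps, against the back fence and the side fence; press lightly against both at once, with something like 8 newtons each and never hard, for about a second. Then lift the square away and gently lay it flat back in the middle of its black mat, with the side fence left square to the back fence; do not push the fence with the fingers and leave the other things on the bench alone.

Things in the scene. Friction and masses are not known exactly. Their poses are not given: they have to be found in the camera images.
- square_grip (a point): Point on the axis of the loose square's blue grip post, 42 mm above its underside, z up. The post is 24 x 24 mm, sides parallel to x and y, top 62 mm above the underside, on a foot 38 x 38 x 12 mm. The two outer faces of the square are the planes x = +40 mm (running from y = -70 to +34) and y = +40 mm (running from x = -70 to +34).
- square: The same square: an aluminium L, legs 22 mm wide and 16 mm thick, outer corner notched by 6 mm, about 0.25 kg. Origin under the post at its underside, same axes.
- jig_corner (a point): Nominal inside corner of the jig, on top of its plate, 6 mm above the worktop. The steel back fence (110 mm long) is parallel to y and faces -x; the yellow side fence is parallel to x and faces -y when square. Both are on slotted screws: each fence's inner face is 0 to 16 mm inside its nominal plane (x = 0, y = 0), not measured: feel for it.
- jig: The jig, fixed: grey plate 150 x 150 x 6 mm, origin under its middle, axes as the corner's, which is at x = y = +55 mm. Fences rise 16 mm above the plate, 14 mm thick, and do not shift. Plate, fences and the square's legs are smooth (friction about 0.2). Seated, the square's axes are parallel to the jig's, its post 40 mm from each fence's inner face.
- fence_angle (a joint): Angle of the yellow side fence, 122 mm long, on a pivot 10 mm to -x of the corner, rad (coarse reading): 0 is square to the back fence, positive leans in (free end to -y of the jig). It stays where left; about 2 N at the free end (0.2 N m) swings it. No stop at 0: it can splay to -0.2. Pressing harder on the back fence than on the side fence keeps the square flush.
- mat_centre (a point): Centre of the top of the fixed black rubber mat, 140 x 140 mm, 4 mm high, on which the square lies at the start.
- mat: The same mat; origin under its middle. A tall, fixed analyser stands beyond its far left corner (x > 0.55 m, y > -0.11 m): fingers that close along the square's x axis keep the gripper's body clear of it.
- timer: White timer, 66 x 66 x 18 mm, a bystander; origin under its middle.
- sample_cup: White sample cup with a red lid, 58 mm across, 70 mm high, a bystander; origin under its middle.
- pen: Teal pen, 142 mm long, lying, a bystander; origin under its middle.

How it is judged:
On the way:
1. the square is pressed against both fences at once, at 3 to 16 N each, with the side fence within 0.012 rad of square and the square parallel to the jig within 0.012 rad, for 0.8 s (contact force between square and back_fence_c0 between 3 and 16 N and contact force between square and side_fence_c0 between 3 and 16 N and value of joint fence_angle between -0.012 and 0.012 rad and angle between the x axis of square_grip and the x axis of jig_corner, either way round below 0.012 rad and angle between square_grip's own z axis and vertical below 0.04 rad), for 0.8 s.
At the end, for the whole second after the job is handed in: The square lies flat, released and at rest on the mat with its post within 45 mm of the mat's centre, and the side fence stands within 0.015 rad of square (value of joint fence_angle between -0.015 and 0.015 rad and horizontal distance between square_grip and mat_centre below 0.045 m and z of square_grip in the frame of mat_centre between 0.038 and 0.046 m and angle between square_grip's own z axis and vertical below 0.05 rad and linear speed of square below 0.02 m/s); the robot touches nothing.
It fails at once if the square is pressed on a fence with more than 30 N (contact force between square and back_fence_c0 above 30 N or contact force between square and side_fence_c0 above 30 N).
It fails at once if the fingers push the side fence (over 2 N) (contact force between the fingers and side_fence_c0 above 2 N).
It fails at once if the square is dropped or slammed onto the mat (moving at over 0.25 m/s within 4 mm of it) (z of square_grip in the frame of mat_centre below 0.046 m and horizontal distance between square_grip and mat_centre below 0.08 m and linear speed of square above 0.25 m/s).
It fails at once if a bystander (timer, sample cup, pen) is moved more than 30 mm (distance of any of timer, sample_cup, pen from where it was at the start of the episode above 0.03 m).
It also fails if it takes over 64 s, if anything falls off the work surface, if the arm or the gripper's body presses on something with over 40 N, if the wrist force passes 120 N, or if a joint passes its speed limit or range.

## Working session

There is one attempt and no reset: what is moved stays moved. The work goes in short steps, Python scripts to look and compute and a shell command to move; the robot and the scene stay as the last step left them, time stands still between calls to the robot, and variables do not carry over. Pictures are saved under pics/ and viewed, and the job is handed in when it is done.

```bash
ls; mkdir -p pics; python3 - <<'E'
from cell import readout, read_camera, camera_info
import cv2
s=readout.sense()
for k,v in s.items(): print(k,v)
for n in ["scene","top","wrist"]:
    im=read_camera(n); cv2.imwrite(f"pics/{n}0.png",im[:,:,::-1]); print(n,camera_info(n))
E
```

```text
pics
clock 0.0
joints [ 1.05437398  0.43520661  0.02495239  1.57413091 -0.01159425  1.13399656
 -0.07508375]
qvel [-4.02337605e-05 -3.69218404e-04 -6.95395865e-05  1.85133765e-03
  1.23337145e-03  1.69671825e-03  1.04271642e-03]
effort [-3.57540257e-04 -6.67848945e+01  9.84711796e-01 -3.14456463e+01
 -6.05689245e-02  4.24838613e-02  1.96864357e-04]
ee_pos [ 0.25106173 -0.57177782  0.22594183]
ee_rot [[-9.15603642e-01 -7.68471338e-04  4.02081311e-01]
 [-4.02082021e-01  1.39951886e-03 -9.15602583e-01]
 [ 1.40893963e-04 -9.99998725e-01 -1.59039307e-03]]
ft_force [ 0.47359781  0.32004728 -0.35747948]
moment [-0.05193487  0.04663419 -0.03551176]
finger_gap 0.09188608875786364
scene {'fovy': 51.73355396004827, 'cx': 255.56242307466914, 'cy': 190.11486549772627, 'xyz': array([0.16831798, 0.43446996, 0.62922535]), 'attitude': array([[-0.81968024, -0.34231289,  0.45928879],
       [-0.57252649,  0.51530485, -0.63771023],
       [-0.01837731, -0.78567347, -0.6183684 ]])}
top {'fovy': 46.15002312905067, 'cx': 263.03455529379397, 'cy': 195.637950678301, 'xyz': array([ 0.44695024, -0.1587197 ,  1.29342158]), 'attitude': array([[-0.02286579, -0.99266666,  0.11870152],
       [-0.99973539,  0.02240557, -0.00521032],
       [ 0.00251253, -0.11878925, -0.99291631]])}
wrist {'fovy': 63.26060515229076, 'cx': 256.0602891081562, 'cy': 193.46477869982112, 'mount': array([[-4.26101176e-04,  9.52109197e-01,  3.05757902e-01,
        -8.36853140e-02],
       [ 1.01663189e-03, -3.05757359e-01,  9.52108924e-01,
        -1.58029754e-01],
       [ 9.99999392e-01,  7.16537966e-04, -8.37661003e-04,
        -1.44274305e-04],
       [ 0.00000000e+00,  0.00000000e+00,  0.00000000e+00,
         1.00000000e+00]])}
```

View pics/scene0.png

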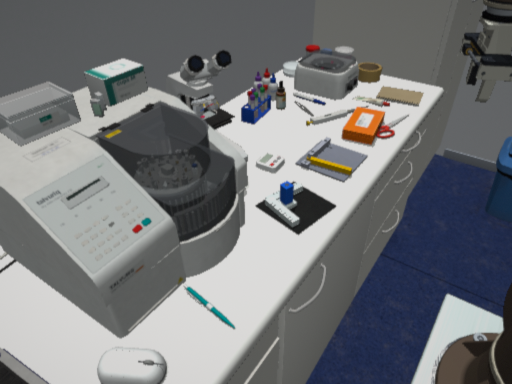

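View pics/top0.png

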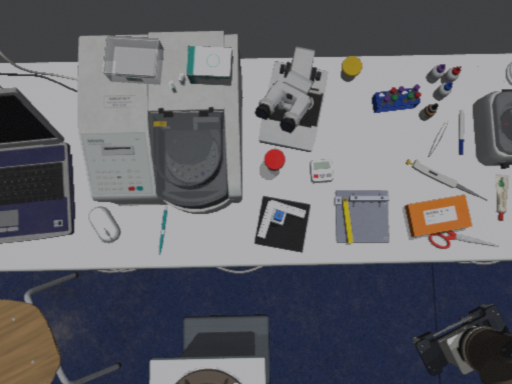

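View pics/wrist0.png

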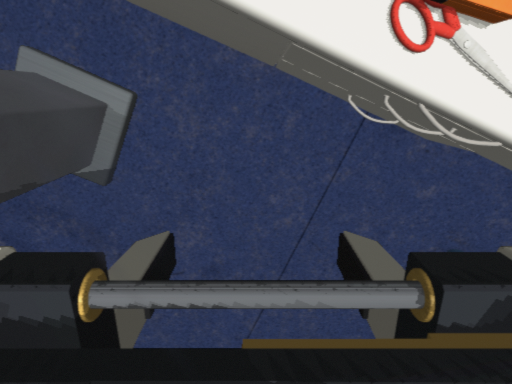

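Square and mat are near (280,215), the jig plate near (362,217), and the yellow side fence near (347,220) on its left, in the top view. Now I'll measure them.

```bash
cat > h.py <<'E'
import numpy as np, cv2
from cell import readout, read_camera, camera_info, search_frame, silhouettes, landmark_of
def cam(n,s=None):
    c=camera_info(n); f=192/np.tan(np.radians(c['fovy']/2))
    if 'mount' in c:
        T=np.eye(4);T[:3,:3]=s['ee_rot'];T[:3,3]=s['ee_pos'];M=T@c['mount'];R=M[:3,:3];p=M[:3,3]
    else: R=np.array(c['attitude']);p=np.array(c['xyz'])
    return f,c['cx'],c['cy'],R,p
def ray(C,uv,z):
    f,cx,cy,R,p=C
    uv=np.atleast_2d(np.asarray(uv,float)); d=np.c_[(uv[:,0]-cx)/f,(uv[:,1]-cy)/f,np.ones(len(uv))]@R.T
    return p+d*((z-p[2])/d[:,2])[:,None]
def proj(C,P):
    f,cx,cy,R,p=C
    q=(np.atleast_2d(P)-p)@R; return np.c_[cx+f*q[:,0]/q[:,2],cy+f*q[:,1]/q[:,2]]
E
python3 - <<'E'
from h import *
np.set_printoptions(precision=4,suppress=True)
hs=dict(square_grip=.046,square=.004,jig_corner=.006,jig=0,mat_centre=.004,timer=0,sample_cup=0,pen=0)
for n in ["top","scene"]:
    read_camera(n);C=cam(n)
    for t,z in hs.items():
        for r in landmark_of(n,t)[:2]:
            print(n,t,r['xy'],round(r['confidence'],2),ray(C,r['xy'],z)[0])
    for t in ["square","jig","mat","fence_angle"]:
        for r in silhouettes(n,t)[:2]:
            m=r['region'].astype(np.uint8);print(n,t,round(r['confidence'],2),m.sum(),cv2.minAreaRect(np.argwhere(m)[:,::-1].astype(np.float32)))
im=cv2.imread('pics/top0.png')[170:270,230:400]; cv2.imwrite('pics/topz.png',cv2.resize(im,(800,470),interpolation=cv2.INTER_CUBIC))
im=cv2.imread('pics/scene0.png')[120:245,240:390]; cv2.imwrite('pics/scenez.png',cv2.resize(im,(720,600),interpolation=cv2.INTER_CUBIC))
E
```

```text
top square_grip [322.9, 174.0] 0.68 [ 0.6534 -0.3345  0.046 ]
top square_grip [280.4, 213.7] 0.64 [ 0.5445 -0.2123  0.046 ]
top square [277.7, 214.4] 0.85 [ 0.546  -0.2063  0.004 ]
top square [278.1, 215.7] 0.42 [ 0.5422 -0.2073  0.004 ]
top jig_corner [340.1, 195.0] 0.7 [ 0.5977 -0.3873  0.006 ]
top jig [361.8, 216.1] 0.67 [ 0.5359 -0.4482  0.    ]
top mat_centre [280.3, 223.6] 0.84 [ 0.5194 -0.213   0.004 ]
top timer [323.0, 176.3] 0.9 [ 0.6542 -0.341   0.    ]
top sample_cup [277.0, 165.3] 0.78 [ 0.6897 -0.2082  0.    ]
top pen [162.2, 229.4] 0.61 [0.5108 0.1253 0.    ]
top square 0.67 720 ((281.1000061035156, 222.70001220703125), (38.57978057861328, 39.21223831176758), 18.43494987487793)
top jig 0.74 2166 ((362.5, 216.0), (52.0, 53.0), 90.0)
top jig 0.3 503 ((320.9950256347656, 169.95050048828125), (23.383373260498047, 23.084863662719727), 84.2894058227539)
top mat 0.58 1826 ((283.0961608886719, 224.0192413330078), (51.18631362915039, 50.20573043823242), 11.309932708740234)
top fence_angle 0.72 245 ((347.5788879394531, 220.4905548095703), (43.52771759033203, 5.877830505371094), 8
[... 210 characters left out ...]
[330.9, 162.4] 0.76 [ 0.5316 -0.4343  0.    ]
scene mat_centre [296.5, 205.4] 0.64 [ 0.5156 -0.2161  0.004 ]
scene timer [265.7, 163.9] 0.67 [ 0.68   -0.3276  0.    ]
scene pen [207.3, 305.1] 0.57 [0.511  0.1227 0.    ]
scene square 0.83 975 ((290.2500305175781, 201.75001525878906), (41.01219177246094, 38.890872955322266), 45.0)
scene jig 0.56 1013 ((330.7702941894531, 159.6029815673828), (63.278175354003906, 33.41905975341797), 20.85445785522461)
scene mat 0.88 1358 ((295.1653137207031, 205.76480102539062), (64.9688491821289, 46.393680572509766), 35.09581756591797)
scene fence_angle 0.76 356 ((328.632080078125, 165.03773498535156), (46.83995056152344, 7.966912269592285), 15.945395469665527)
```

View pics/topz.png

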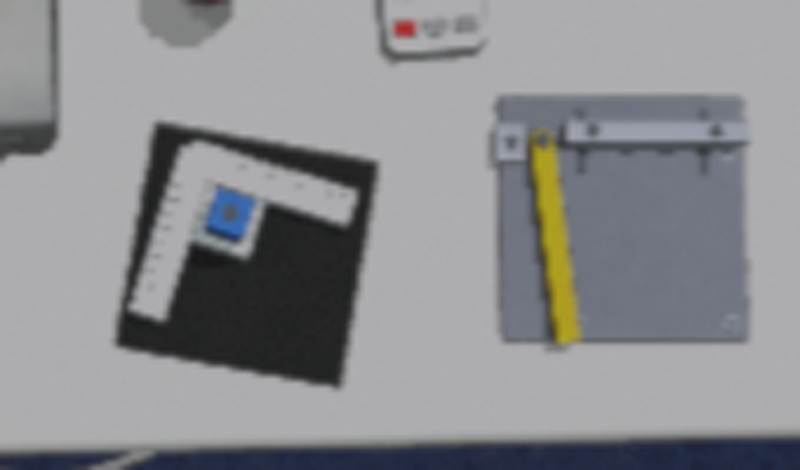

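View pics/scenez.png

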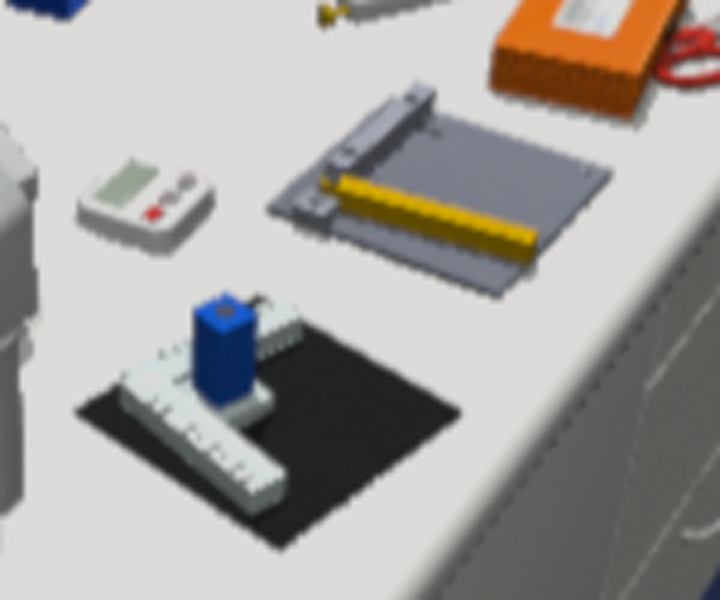

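```bash
python3 -m pendant '[{"delta_rot":[0,-1,0],"xyz":[-1,0,0],"claw":1},{"delta_rot":[0,-1,0],"xyz":[-1,0,0],"claw":1},{"delta_rot":[0,-1,0],"xyz":[-1,0,0],"claw":1},{"delta_rot":[0,-1,0],"xyz":[-1,0,0],"claw":1},{"delta_rot":[0,-1,0],"xyz":[-1,0,0],"claw":1},{"delta_rot":[0,-1,0],"xyz":[-1,0,0],"claw":1},{"delta_rot":[0,-1,0],"xyz":[-1,0,0],"claw":1},{"delta_rot":[0,-1,0],"xyz":[-1,0,0],"claw":1},{"delta_rot":[0,-1,0],"xyz":[-1,0,0],"claw":1},{"delta_rot":[0,-1,0],"xyz":[-1,0,0],"claw":1}]'
```

```text
clock: 2.45
ee_pos: [0.4431, -0.3929, 0.2264]
ee_rot: [[-0.394, -0.001, 0.919], [-0.919, -0.001, -0.394], [0.001, -1.0, -0.0]]
ft_force: [1.2, -1.1, 0.3]
finger_gap: 0.0914
```

```bash
python3 - <<'E'
from h import *
s=readout.sense();im=read_camera("wrist");cv2.imwrite("pics/w1.png",im[:,:,::-1]);np.savez("w1.npz",im=im,R=s['ee_rot'],p=s['ee_pos'])
C=cam("wrist",s)
print(s['ee_pos'],s['qvel'])
for t,P in dict(sq=(.543,-.205,.046),jigc=(.593,-.388,.006),jig=(.535,-.445,.006),mat=(.518,-.214,.004)).items(): print(t,proj(C,P))
E
```

```text
[ 0.44308378 -0.39293504  0.22640036] [-0.2576848  -0.09739369 -0.25177518  0.16570282  0.09114528 -0.04899506
  0.21650462]
sq [[275.81908319 -55.17781111]]
jigc [[371.72847916 111.41980435]]
jig [[340.15778009 173.60276087]]
mat [[254.65184177 -16.53489609]]
```

View pics/w1.png

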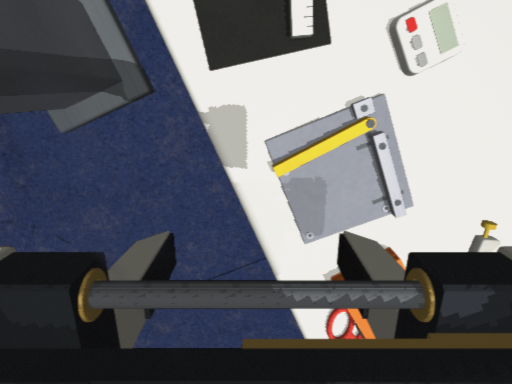

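```bash
python3 -m pendant '[{"delta_rot":[0,0,0],"xyz":[0,0,0],"claw":1},{"delta_rot":[0,0,0],"xyz":[0,0,0],"claw":1}]'; python3 - <<'E'
from h import *
s=readout.sense();im=read_camera("wrist");cv2.imwrite("pics/w2.png",im[:,:,::-1]);np.savez("w2.npz",im=im,R=s['ee_rot'],p=s['ee_pos'])
print(s['qvel'])
C=cam("wrist",s)
z=cv2.resize(im[80:255,250:430],(720,700),interpolation=cv2.INTER_CUBIC)
cv2.imwrite("pics/w2z.png",z[:600,:,::-1])
E
```

```text
clock: 2.7
ee_pos: [0.4474, -0.3846, 0.2268]
ee_rot: [[-0.378, 0.001, 0.926], [-0.926, 0.003, -0.378], [-0.003, -1.0, 0.0]]
ft_force: [-0.2, 0.1, 0.6]
finger_gap: 0.0916
[-0.00539468 -0.00405777  0.00404743  0.00526474  0.01063864  0.00123286
  0.00192012]
```

View pics/w2z.png

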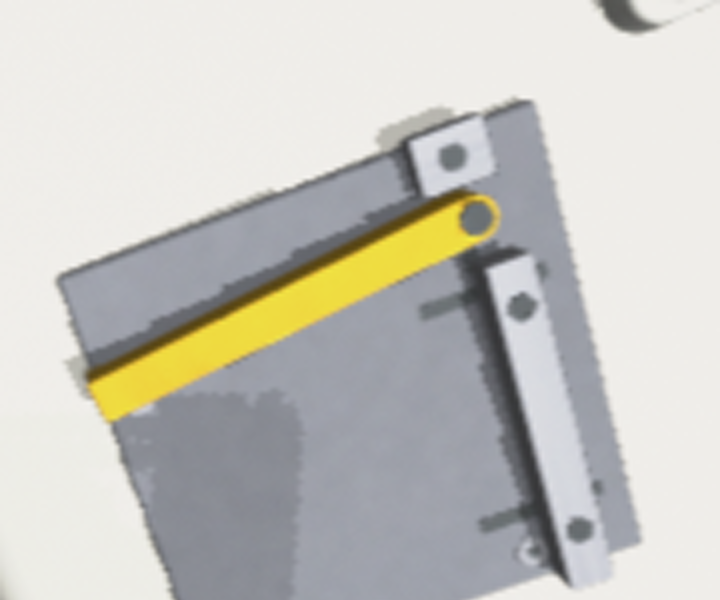

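```bash
python3 - <<'E'
from h import *
np.set_printoptions(precision=4,suppress=True)
d=np.load("w2.npz");im=d['im'];C=cam("wrist",dict(ee_rot=d['R'],ee_pos=d['p']))
z=cv2.resize(im[80:255,250:430],(720,700),interpolation=cv2.INTER_CUBIC)
cv2.imwrite("pics/w2y.png",z[100:,:,::-1])
def w(p,h): return ray(C,np.array(p,float)/4+[250-.375,80-.375],h)
P=w([(62,277),(533,101),(640,543)],.006);print(P)
e1=P[1]-P[0];e2=P[2]-P[1];print(np.linalg.norm(e1),np.linalg.norm(e2),np.degrees(np.arctan2(e1[1],e1[0])),np.degrees(np.arctan2(-e2[0]*-1,-e2[1])))
print("centre",(P[0]+P[2])/2)
B=w([(483,264),(573,588)],.022);print("back",B,np.degrees(np.arctan2((B[0]-B[1])[0],(B[0]-B[1])[1])))
Y=w([(485,240),(110,420)],.022);print("yel",Y,np.degrees(np.arctan2(*(Y[0]-Y[1])[[1,0]])))
E
```

```text
[[ 0.4652 -0.3703  0.006 ]
 [ 0.6119 -0.3742  0.006 ]
 [ 0.6076 -0.5224  0.006 ]]
0.14673922945633175 0.1481743553935162 -1.5557206593412662 -1.640826881459086
centre [ 0.5364 -0.4463  0.006 ]
back [[ 0.5807 -0.4104  0.022 ]
 [ 0.5789 -0.5203  0.022 ]] 0.9416483609914643
yel [[ 0.5832 -0.4039  0.022 ]
 [ 0.4632 -0.4135  0.022 ]] 4.585776617863017
```

View pics/w2y.png

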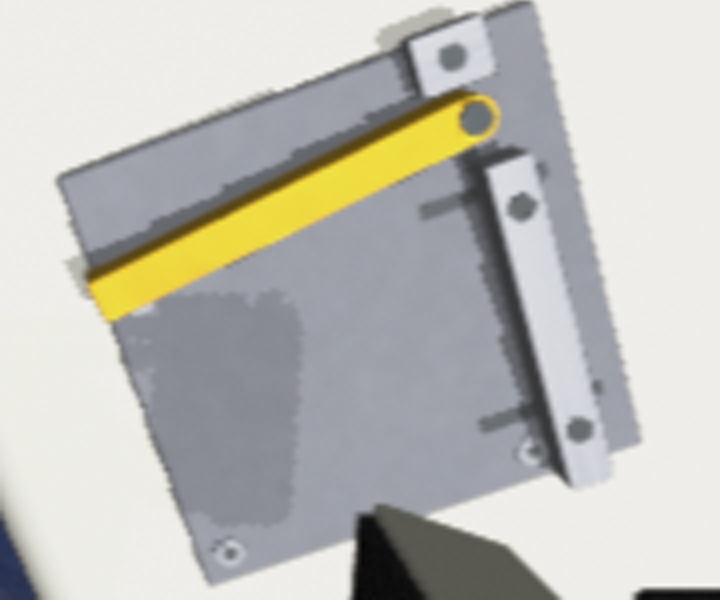

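```bash
python3 -m pendant '[{"delta_rot":[0,-0.2,0],"xyz":[-1,0,0.1],"claw":1},{"delta_rot":[0,-0.2,0],"xyz":[-1,0,0.1],"claw":1},{"delta_rot":[0,-0.2,0],"xyz":[-1,0,0.1],"claw":1},{"delta_rot":[0,-0.2,0],"xyz":[-1,0,0.1],"claw":1},{"delta_rot":[0,-0.2,0],"xyz":[-1,0,0.1],"claw":1},{"delta_rot":[0,-0.2,0],"xyz":[-1,0,0.1],"claw":1},{"delta_rot":[0,0,0],"xyz":[-1,0,0.1],"claw":1},{"delta_rot":[0,0,0],"xyz":[-0.4,0,0],"claw":1},{"delta_rot":[0,0,0],"xyz":[0,0,0],"claw":1},{"delta_rot":[0,0,0],"xyz":[0,0,0],"claw":1}]'; python3 - <<'E'
from h import *
s=readout.sense();im=read_camera("wrist");np.savez("w3.npz",im=im,R=s['ee_rot'],p=s['ee_pos'])
cv2.imwrite("pics/w3.png",im[:,:,::-1])
print(s['qvel'])
C=cam("wrist",s)
for r in landmark_of("wrist","square_grip")[:2]: print(r,ray(C,r['xy'],.046))
for r in landmark_of("wrist","mat_centre")[:2]: print(r,ray(C,r['xy'],.004))
E
```

```text
clock: 3.75
ee_pos: [0.5236, -0.2245, 0.226]
ee_rot: [[-0.317, -0.002, 0.948], [-0.948, -0.004, -0.317], [0.005, -1.0, -0.001]]
ft_force: [0.0, -0.3, 0.2]
finger_gap: 0.092
[ 0.00711121 -0.00031739  0.00521681  0.0019046   0.00375815  0.00080754
  0.00047294]
{'xy': [261.5, 153.7], 'confidence': 0.57} [[ 0.53548226 -0.20720533  0.046     ]]
{'xy': [250.4, 154.7], 'confidence': 0.56} [[ 0.52025612 -0.21186354  0.004     ]]
```

View pics/w3.png

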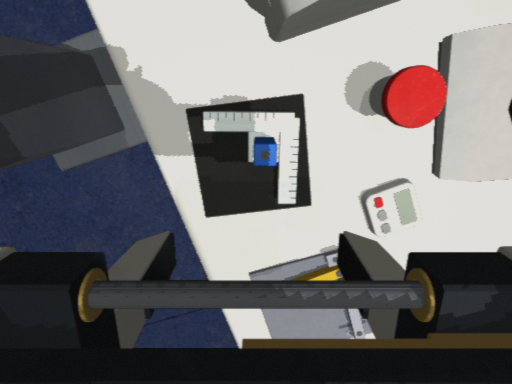

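```bash
python3 - <<'E'
from h import *
d=np.load("w3.npz");im=d['im']
z=cv2.resize(im[90:225,180:320],(560*10//8,540*10//8),interpolation=cv2.INTER_CUBIC)
cv2.imwrite("pics/w3z.png",z[:600,:,::-1])
E
```

```text
(no output)
```

View pics/w3z.png

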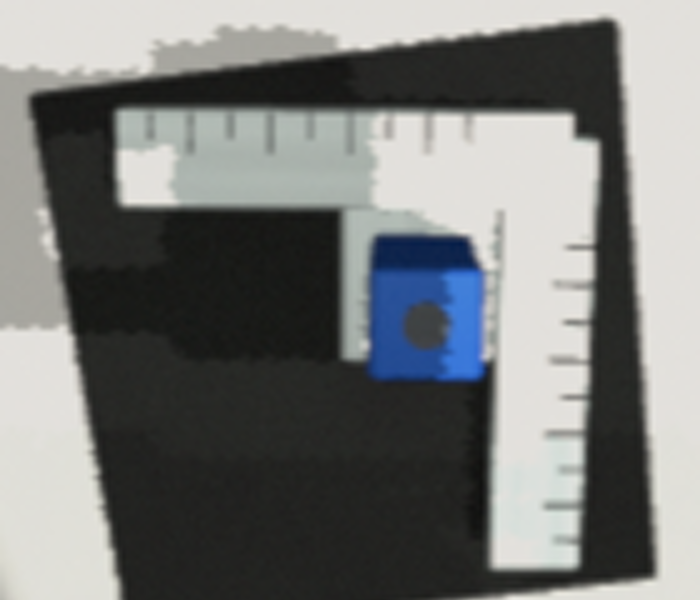

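```bash
python3 - <<'E'
from h import *
np.set_printoptions(precision=4,suppress=True)
d=np.load("w3.npz");C=cam("wrist",dict(ee_rot=d['R'],ee_pos=d['p']))
w=lambda p,h: ray(C,np.array(p,float)/5+[180-.4,90-.4],h)
P=w([(371,270),(482,270),(485,378),(370,378)],.066);print("post",P.mean(0),np.linalg.norm(P[1]-P[0]),np.linalg.norm(P[2]-P[1]))
A=w([(115,108),(575,111),(600,142),(581,568)],.02)
e=A[1]-A[0];print("x dir",np.degrees(np.arctan2(e[1],e[0])),np.linalg.norm(e))
f=A[2]-A[3];print("y dir yaw",np.degrees(np.arctan2(-f[0],f[1])),np.linalg.norm(f))
for yaw in [-18]:
    c,s=np.cos(np.radians(yaw)),np.sin(np.radians(yaw));R=np.array([[c,-s],[s,c]])
    B=A[:,:2]@R; print("origin from faces", R@np.array([(B[2,0]+B[3,0])/2-.04,(B[0,1]+B[1,1])/2-.04]))
M=w([(30,95),(615,20),(655,575)],.004);print("mat",(M[0]+M[2])/2,np.linalg.norm(M[1]-M[0]),np.linalg.norm(M[2]-M[1]))
t=np.degrees(np.arctan2(d['R'][1,2],d['R'][0,2]));print("tool yaw",t,d['p'])
E
```

```text
post [ 0.5395 -0.2054  0.066 ] 0.022612175886600753 0.022499786445526422
x dir -18.80194438144774 0.10397455022986424
y dir yaw -18.58706393535022 0.10293260058428727
origin from faces [ 0.5396 -0.2051]
mat [ 0.5194 -0.2171  0.004 ] 0.1379223711628545 0.1379774582071833
tool yaw -18.468526783703144 [ 0.5236 -0.2245  0.226 ]
```

```bash
python3 -m pendant '[{"delta_rot":[0,0,0],"xyz":[-0.5,0.5,0.18],"claw":1},{"delta_rot":[0,0,0],"xyz":[-0.5,1,0.18],"claw":1},{"delta_rot":[0,0,0],"xyz":[0,1,0],"claw":1},{"delta_rot":[0,0,0],"xyz":[0,1,0],"claw":1},{"delta_rot":[0,0,0],"xyz":[0,1,0],"claw":1},{"delta_rot":[0,0,0],"xyz":[0,1,0],"claw":1},{"delta_rot":[0,0,0],"xyz":[0,0,0],"claw":1},{"delta_rot":[0,0,0],"xyz":[0,0,0],"claw":1}]'; python3 -c "
from h import *
s=readout.sense();R=s['ee_rot'];d=np.array([.5395,-.2053,.027])-s['ee_pos'];print(R.T@d/.025, R, s['joints'])"
```

```text
clock: 4.7
ee_pos: [0.5417, -0.2028, 0.0792]
ee_rot: [[-0.322, -0.002, 0.947], [-0.947, -0.003, -0.322], [0.003, -1.0, -0.001]]
ft_force: [0.5, 0.8, 1.0]
finger_gap: 0.0918
[ 0.118047    2.08980509 -0.05066182] [[-3.22209818e-01 -1.64071209e-03  9.46666859e-01]
 [-9.46663355e-01 -2.66727363e-03 -3.22213248e-01]
 [ 3.05367872e-03 -9.99995097e-01 -6.93780262e-04]] [ 0.45463994  0.53904354 -0.2683594   1.83016886  0.19526881  0.79890928
 -0.24241452]
```

```bash
python3 -m pendant '[{"delta_rot":[0,0,0],"xyz":[0.12,0.7,-0.05],"claw":1},{"delta_rot":[0,0,0],"xyz":[0,0.7,0],"claw":1},{"delta_rot":[0,0,0],"xyz":[0,0.5,0],"claw":1},{"delta_rot":[0,0,0],"xyz":[0,0.1,0],"claw":1},{"delta_rot":[0,0,0],"xyz":[0,0,0],"claw":1},{"delta_rot":[0,0,0],"xyz":[0,0,0],"claw":1}]'; python3 -c "
from h import *
s=readout.sense();R=s['ee_rot'];d=np.array([.5395,-.2053,.027])-s['ee_pos'];print(R.T@d/.025);cv2.imwrite('pics/w4.png',read_camera('wrist')[:,:,::-1])"
```

```text
clock: 5.3
ee_pos: [0.5444, -0.2059, 0.0336]
ee_rot: [[-0.323, 0.007, 0.946], [-0.946, -0.005, -0.323], [0.002, -1.0, 0.009]]
ft_force: [-1.0, -0.2, -0.4]
finger_gap: 0.0917
[ 0.03831096  0.26172679 -0.19563086]
```

View pics/w4.png

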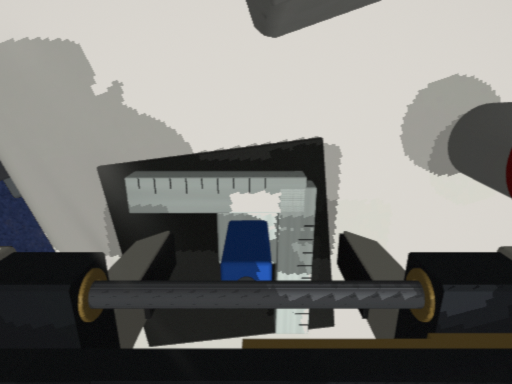

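```bash
python3 -m pendant '[{"delta_rot":[-0.13,0,0],"xyz":[0.04,0.25,-0.2],"claw":1},{"delta_rot":[0,0,0],"xyz":[0,0,0],"claw":1},{"delta_rot":[0,0,0],"xyz":[0,0,0],"claw":1}]'; python3 -c "
from h import *
s=readout.sense();R=s['ee_rot'];d=np.array([.5395,-.2053,.027])-s['ee_pos'];print(R.T@d/.025)"
```

```text
clock: 5.65
ee_pos: [0.5399, -0.2055, 0.0283]
ee_rot: [[-0.323, 0.0, 0.946], [-0.946, -0.003, -0.323], [0.002, -1.0, 0.001]]
ft_force: [1.1, 0.6, -0.1]
finger_gap: 0.0919
[-0.00297933  0.05143452 -0.01878553]
```

```bash
python3 -m pendant '[{"delta_rot":[0,0,0],"xyz":[0,0,0],"claw":-1},{"delta_rot":[0,0,0],"xyz":[0,0,0],"claw":-1},{"delta_rot":[0,0,0],"xyz":[0,0,0],"claw":-1},{"delta_rot":[0,0,0],"xyz":[0,0,0],"claw":-1},{"delta_rot":[0,0,0],"xyz":[0,0,0],"claw":-1},{"delta_rot":[0,0,0],"xyz":[0,0,0],"claw":-1}]' 30
```

```text
clock: 6.25
ee_pos: [0.54, -0.2056, 0.0285]
ee_rot: [[-0.323, 0.001, 0.946], [-0.946, -0.003, -0.323], [0.002, -1.0, 0.002]]
ft_force: [0.1, -1.1, -0.9]
finger_gap: 0.049
```

```bash
python3 -m pendant '[{"delta_rot":[0,0,0],"xyz":[0,0,0],"claw":-1},{"delta_rot":[0,0,0],"xyz":[0,0,0],"claw":-1},{"delta_rot":[0,0,0],"xyz":[0,0,0],"claw":-1},{"delta_rot":[0,0,0],"xyz":[0,0,0],"claw":-1},{"delta_rot":[0,0,0],"xyz":[0,0,0],"claw":-1},{"delta_rot":[0,0,0],"xyz":[0,0,0],"claw":-1},{"delta_rot":[0,0,0],"xyz":[0,0,0],"claw":-1}]'
```

```text
clock: 6.95
ee_pos: [0.54, -0.2056, 0.0285]
ee_rot: [[-0.323, 0.001, 0.946], [-0.946, -0.003, -0.323], [0.002, -1.0, 0.001]]
ft_force: [0.3, -1.0, 0.5]
finger_gap: 0.0238
```

```bash
python3 -m pendant '[{"delta_rot":[0,0,0],"xyz":[0,-0.3,0],"claw":-1},{"delta_rot":[0,0,0],"xyz":[0,-0.7,0],"claw":-1},{"delta_rot":[0,0,0],"xyz":[0,-0.9,0],"claw":-1},{"delta_rot":[0,0,0],"xyz":[0,-0.7,0],"claw":-1},{"delta_rot":[0,-0.45,0],"xyz":[0,-0.3,0],"claw":-1},{"delta_rot":[0,-0.8,0],"xyz":[0.2,0,0],"claw":-1},{"delta_rot":[0,-0.9,0],"xyz":[0.2,0,0],"claw":-1},{"delta_rot":[0,-0.9,0],"xyz":[0.5,0,0],"claw":-1},{"delta_rot":[0,-0.9,0],"xyz":[0.7,0,0],"claw":-1},{"delta_rot":[0,-0.4,0],"xyz":[1,0,0],"claw":-1}]'; python3 -c "
from h import *
s=readout.sense();R=s['ee_rot'];d=np.array([.533,-.466,.1])-s['ee_pos'];print(R.T@d/.025,np.degrees(np.arctan2(R[1,2],R[0,2])))"
```

```text
clock: 7.95
ee_pos: [0.5305, -0.2655, 0.1066]
ee_rot: [[-0.006, -0.003, 1.0], [-1.0, 0.001, -0.006], [-0.001, -1.0, -0.003]]
ft_force: [0.2, 0.5, -2.7]
finger_gap: 0.0238
[8.0189829  0.25691789 0.14525508] -0.3222966288093409
```

```bash
python3 -m pendant '[{"delta_rot":[0,0,0],"xyz":[1,0,0],"claw":-1},{"delta_rot":[0,0,0],"xyz":[1,0,0],"claw":-1},{"delta_rot":[0,0,0],"xyz":[1,0,0],"claw":-1},{"delta_rot":[0,0,0],"xyz":[1,0,0],"claw":-1},{"delta_rot":[0,0,0],"xyz":[1,0,0],"claw":-1},{"delta_rot":[0,0,0],"xyz":[1,0,0],"claw":-1},{"delta_rot":[0,0,0],"xyz":[0.8,0,0],"claw":-1},{"delta_rot":[0,0,0],"xyz":[0.4,0,0],"claw":-1},{"delta_rot":[0,0,0],"xyz":[0,0,0],"claw":-1},{"delta_rot":[0,0,0],"xyz":[0,0,0],"claw":-1}]'; python3 -c "
from h import *
s=readout.sense();R=s['ee_rot'];d=np.array([.533,-.466,.06])-s['ee_pos'];print(R.T@d/.025,np.degrees(np.arctan2(R[1,2],R[0,2])));np.savez('w5.npz',im=read_camera('wrist'),R=R,p=s['ee_pos']);cv2.imwrite('pics/w5.png',read_camera('wrist')[:,:,::-1]);cv2.imwrite('pics/s5.png',cv2.resize(read_camera('scene')[100:250,250:400],(600,600))[:,:,::-1])"
```

```text
clock: 8.95
ee_pos: [0.5245, -0.4548, 0.1073]
ee_rot: [[-0.008, -0.008, 1.0], [-1.0, 0.002, -0.008], [-0.002, -1.0, -0.008]]
ft_force: [0.7, 0.5, -3.0]
finger_gap: 0.0241
[0.45041365 1.89000487 0.35894618] -0.45496498025084037
```

View pics/w5.png

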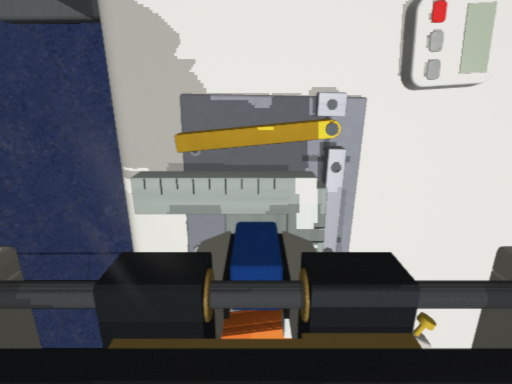

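View pics/s5.png

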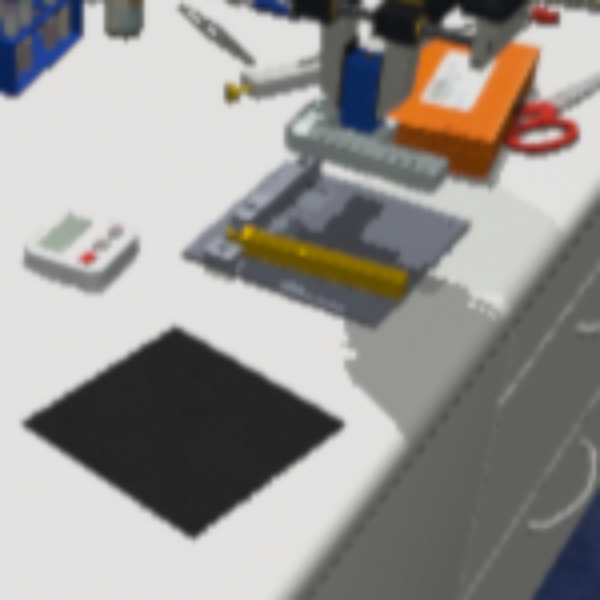

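```bash
python3 -m pendant '[{"delta_rot":[0.11,0.24,0],"xyz":[0.45,0,0.36],"claw":-1},{"delta_rot":[0,0,0],"xyz":[0,0,0],"claw":-1},{"delta_rot":[0,0,0],"xyz":[0,0.5,0],"claw":-1},{"delta_rot":[0,0,0],"xyz":[0,0.7,0],"claw":-1},{"delta_rot":[0,0,0],"xyz":[0,0.7,0],"claw":-1},{"delta_rot":[0,0,0],"xyz":[0,0.4,0],"claw":-1},{"delta_rot":[0,0,0],"xyz":[0,0,0],"claw":-1},{"delta_rot":[0,0,0],"xyz":[0,0,0],"claw":-1}]'; cat > m.py <<'E'
from h import *
import sys
np.set_printoptions(precision=4,suppress=True)
s=readout.sense();R=s['ee_rot']
print('yaw',np.degrees(np.arctan2(R[1,2],R[0,2])),'tilt x,z',R[2,0],R[2,2],s['ee_pos'],s['ft_force'],s['moment'])
if len(sys.argv)>3: print('units',R.T@(np.array([float(a) for a in sys.argv[1:4]])-s['ee_pos'])/.025)
E
python3 m.py .533 -.466 .033; python3 -c "
from h import *
cv2.imwrite('pics/w6.png',read_camera('wrist')[:,:,::-1])"
```

```text
clock: 9.9
ee_pos: [0.5346, -0.4574, 0.0461]
ee_rot: [[-0.015, -0.002, 1.0], [-1.0, 0.006, -0.015], [-0.006, -1.0, -0.002]]
ft_force: [-0.2, 0.4, -2.9]
finger_gap: 0.024
yaw -0.839496887390654 tilt x,z -0.005896829225213107 -0.0020133672815520354 [ 0.5346 -0.4574  0.0461] [-0.1871  0.4462 -2.8794] [-0.0309 -0.11   -0.0414]
units [ 0.3471  0.5221 -0.0589]
```

View pics/w6.png

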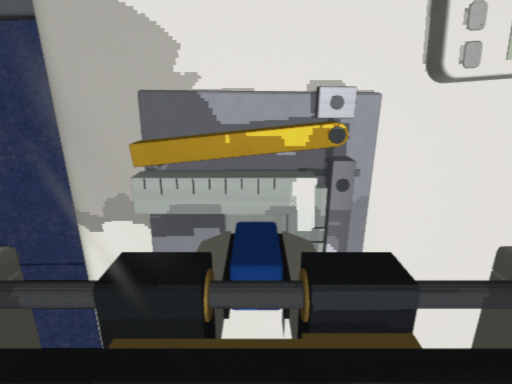

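```bash
python3 -m pendant '[{"delta_rot":[0.04,0.15,-0.11],"xyz":[0.4,0,-0.2],"claw":-1},{"delta_rot":[0,0,0],"xyz":[0,0,0],"claw":-1},{"delta_rot":[0,0,0],"xyz":[0,0.3,0],"claw":-1},{"delta_rot":[0,0,0],"xyz":[0,0,0],"claw":-1}]'; python3 m.py .531 -.468 .033
```

```text
clock: 10.35
ee_pos: [0.5297, -0.4698, 0.0406]
ee_rot: [[-0.027, 0.004, 1.0], [-1.0, -0.005, -0.027], [0.005, -1.0, 0.004]]
ft_force: [-0.3, -0.5, -2.7]
finger_gap: 0.024
yaw -1.55222183150008 tilt x,z 0.005350384268437807 0.0038291280363715644 [ 0.5297 -0.4698  0.0406] [-0.3098 -0.4644 -2.7184] [ 0.0216 -0.0509 -0.055 ]
units [-0.0767  0.3036  0.0494]
```

```bash
python3 -m pendant '[{"delta_rot":[-0.04,0,0.03],"xyz":[0,0.2,0],"claw":-1},{"delta_rot":[0,0,0],"xyz":[0,0.12,0],"claw":-1},{"delta_rot":[0,0,0],"xyz":[0,0,0],"claw":-1}]'; python3 m.py .531 -.468 .0305
```

```text
clock: 10.65
ee_pos: [0.5299, -0.4697, 0.0319]
ee_rot: [[-0.027, 0.001, 1.0], [-1.0, -0.003, -0.027], [0.003, -1.0, 0.001]]
ft_force: [-0.5, 0.7, -3.3]
finger_gap: 0.0237
yaw -1.5437509491286034 tilt x,z 0.0028443613728397587 0.001002867818754523 [ 0.5299 -0.4697  0.0319] [-0.5201  0.6668 -3.2711] [ 0.0412 -0.1325 -0.0026]
units [-0.0686  0.0548  0.0409]
```

```bash
python3 -m pendant '[{"delta_rot":[0,0,0],"xyz":[0,0.08,0],"claw":-1},{"delta_rot":[0,0,0],"xyz":[0,0,0],"claw":-1}]'; python3 m.py .531 -.468 .0305;  python3 -m pendant '[{"delta_rot":[0,0,0],"xyz":[0,0.06,0],"claw":-1},{"delta_rot":[0,0,0],"xyz":[0,0,0],"claw":-1}]'; python3 m.py .531 -.468 .0305
```

```text
clock: 10.85
ee_pos: [0.5308, -0.4699, 0.0308]
ee_rot: [[-0.027, 0.002, 1.0], [-1.0, -0.004, -0.027], [0.004, -1.0, 0.002]]
ft_force: [0.2, -0.2, -2.5]
finger_gap: 0.0239
yaw -1.5297374243030957 tilt x,z 0.0037261616270785358 0.002371957787692223 [ 0.5308 -0.4699  0.0308] [ 0.2126 -0.1646 -2.4987] [-0.0112 -0.1068  0.018 ]
units [-0.0782  0.0131  0.0063]
clock: 11.05
ee_pos: [0.5316, -0.4704, 0.031]
ee_rot: [[-0.027, 0.004, 1.0], [-1.0, -0.005, -0.027], [0.005, -1.0, 0.004]]
ft_force: [-0.7, -0.2, -3.6]
finger_gap: 0.0236
yaw -1.5263931185818707 tilt x,z 0.005056110955345597 0.003921006662846324 [ 0.5316 -0.4704  0.031 ] [-0.7187 -0.2193 -3.633 ] [ 0.0131 -0.1142 -0.0145]
units [-0.0964  0.0175 -0.0272]
```

```bash
python3 -m pendant '[{"delta_rot":[0,0,0],"xyz":[0,0.12,0],"claw":-1},{"delta_rot":[0,0,0],"xyz":[0,0,0],"claw":-1}]'; python3 m.py .531 -.468 .0305
```

```text
clock: 11.25
ee_pos: [0.5334, -0.4715, 0.0313]
ee_rot: [[-0.027, 0.007, 1.0], [-1.0, -0.008, -0.027], [0.008, -1.0, 0.008]]
ft_force: [0.0, -0.3, -2.2]
finger_gap: 0.0239
yaw -1.5226753043324723 tilt x,z 0.008021373378762828 0.007576829713127447 [ 0.5334 -0.4715  0.0313] [ 0.0074 -0.2533 -2.1578] [-0.007  -0.0868  0.0489]
units [-0.1392  0.0284 -0.1003]
```

```bash
python3 -m pendant '[{"delta_rot":[-0.1,0,0.09],"xyz":[0,0,0],"claw":-1},{"delta_rot":[0,0,0],"xyz":[0,0,0],"claw":-1}]'; python3 m.py .531 -.468 .0305; python3 -c "
from h import *
cv2.imwrite('pics/s7.png',cv2.resize(read_camera('scene')[110:210,280:400],(720,600),interpolation=cv2.INTER_CUBIC)[:,:,::-1])"
```

```text
clock: 11.45
ee_pos: [0.5332, -0.4714, 0.0309]
ee_rot: [[-0.027, -0.0, 1.0], [-1.0, -0.001, -0.027], [0.001, -1.0, -0.0]]
ft_force: [-0.2, -0.5, -3.1]
finger_gap: 0.0239
yaw -1.521120900863515 tilt x,z 0.001030351528597745 -0.00022043216150300542 [ 0.5332 -0.4714  0.0309] [-0.152  -0.4705 -3.1094] [ 0.0081 -0.0726 -0.0541]
units [-0.1331  0.0147 -0.0928]
```

View pics/s7.png

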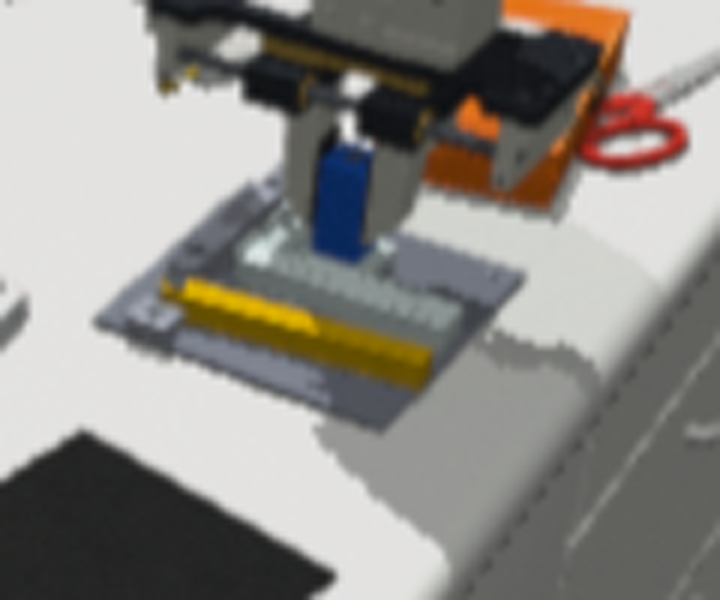

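```bash
python3 -m pendant '[{"delta_rot":[0,0,0],"xyz":[0,0.06,0],"claw":-1},{"delta_rot":[0,0,0],"xyz":[0,0.06,0],"claw":-1}]'; python3 m.py .531 -.468 .0305
```

```text
clock: 11.7
ee_pos: [0.5347, -0.4723, 0.0304]
ee_rot: [[-0.027, 0.003, 1.0], [-1.0, -0.003, -0.027], [0.003, -1.0, 0.003]]
ft_force: [-2.0, 0.1, 13.4]
finger_gap: 0.0239
yaw -1.523709303180027 tilt x,z 0.0033515192718509873 0.002795261416613081 [ 0.5347 -0.4723  0.0304] [-1.9871  0.1439 13.3692] [0.3975 0.9763 0.01  ]
units [-0.1684 -0.0044 -0.1537]
```

```bash
python3 -m pendant '[{"delta_rot":[0,0,0],"xyz":[0,-0.02,0.05],"claw":-1},{"delta_rot":[0,0,0],"xyz":[0,0,0.05],"claw":-1},{"delta_rot":[0,0,0],"xyz":[0,0,0.05],"claw":-1}]'; python3 m.py
```

```text
clock: 12.0
ee_pos: [0.5383, -0.4724, 0.0305]
ee_rot: [[-0.027, 0.002, 1.0], [-1.0, -0.003, -0.027], [0.003, -1.0, 0.002]]
ft_force: [-2.3, -0.2, 2.9]
finger_gap: 0.0236
yaw -1.534313902240329 tilt x,z 0.003049605186791683 0.00218854600219943 [ 0.5383 -0.4724  0.0305] [-2.3484 -0.1898  2.8608] [ 0.1041  0.3929 -0.0216]
```

```bash
python3 -m pendant '[{"delta_rot":[0,0,0],"xyz":[0,0,0.05],"claw":-1},{"delta_rot":[0,0,0],"xyz":[0,0,0.05],"claw":-1}]'; python3 m.py
```

```text
clock: 12.2
ee_pos: [0.5394, -0.4724, 0.0305]
ee_rot: [[-0.027, -0.001, 1.0], [-1.0, -0.003, -0.027], [0.003, -1.0, -0.001]]
ft_force: [-8.5, 2.6, 8.3]
finger_gap: 0.0241
yaw -1.5407778473322804 tilt x,z 0.0026208936656305602 -0.0009057551755584502 [ 0.5394 -0.4724  0.0305] [-8.4819  2.6329  8.2622] [0.4794 1.6958 0.142 ]
```

```bash
python3 -m pendant '[{"delta_rot":[0,0,0],"xyz":[0,-0.02,0.04],"claw":-1},{"delta_rot":[0,0,0],"xyz":[0,0,0.04],"claw":-1}]'; python3 m.py; python3 -c "
from h import *
cv2.imwrite('pics/w8.png',read_camera('wrist')[:,:,::-1])"
```

```text
clock: 12.4
ee_pos: [0.5395, -0.4725, 0.0306]
ee_rot: [[-0.027, -0.005, 1.0], [-1.0, -0.002, -0.027], [0.002, -1.0, -0.005]]
ft_force: [-6.6, 2.1, 7.3]
finger_gap: 0.0239
yaw -1.564268170317008 tilt x,z 0.0019889405979558144 -0.004741296685270144 [ 0.5395 -0.4725  0.0306] [-6.6351  2.1143  7.3472] [0.3045 1.1412 0.1825]
```

View pics/w8.png

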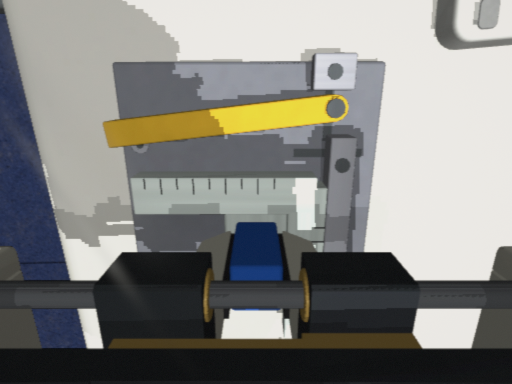

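```bash
python3 -m pendant '[{"delta_rot":[0.05,-0.06,0],"xyz":[0,-0.01,0.04],"claw":-1},{"delta_rot":[0,-0.06,0],"xyz":[0,-0.01,0.04],"claw":-1},{"delta_rot":[0,-0.06,0],"xyz":[0,-0.01,0.04],"claw":-1}]'; python3 m.py
```

```text
clock: 12.75
ee_pos: [0.5392, -0.4729, 0.0307]
ee_rot: [[-0.016, -0.007, 1.0], [-1.0, -0.001, -0.016], [0.001, -1.0, -0.007]]
ft_force: [-5.4, 1.1, 4.0]
finger_gap: 0.0237
yaw -0.9372310306176669 tilt x,z 0.0010108082628523714 -0.007034859075769143 [ 0.5392 -0.4729  0.0307] [-5.3589  1.1287  3.9556] [ 0.0616  1.1025 -0.2557]
```

```bash
python3 -m pendant '[{"delta_rot":[0.06,0,0],"xyz":[0,0,0.05],"claw":-1},{"delta_rot":[0.04,0,0],"xyz":[0,0,0.05],"claw":-1},{"delta_rot":[0.04,0,0],"xyz":[0,0,0.05],"claw":-1}]'; python3 m.py;python3 -m pendant '[{"delta_rot":[0.04,0,0],"xyz":[0,0,0.05],"claw":-1},{"delta_rot":[0.04,0,0],"xyz":[0,0,0.05],"claw":-1},{"delta_rot":[0.04,0,0],"xyz":[0,0,0.05],"claw":-1}]'; python3 m.py
```

```text
clock: 13.05
ee_pos: [0.5393, -0.4731, 0.0306]
ee_rot: [[-0.019, -0.004, 1.0], [-1.0, 0.0, -0.019], [-0.0, -1.0, -0.004]]
ft_force: [-6.6, 2.6, 5.6]
finger_gap: 0.0242
yaw -1.0737695690468407 tilt x,z -0.0003039048668352474 -0.0037278839747122983 [ 0.5393 -0.4731  0.0306] [-6.5799  2.5623  5.6319] [ 0.1944  1.2427 -0.2508]
clock: 13.35
ee_pos: [0.5393, -0.4732, 0.0307]
ee_rot: [[-0.021, -0.002, 1.0], [-1.0, 0.002, -0.021], [-0.002, -1.0, -0.002]]
ft_force: [-7.0, 2.5, 5.0]
finger_gap: 0.0239
yaw -1.2112771487507004 tilt x,z -0.0017090649451765487 -0.0016719840632822007 [ 0.5393 -0.4732  0.0307] [-6.9642  2.4959  5.0479] [ 0.208   1.3373 -0.2122]
```

```bash
python3 -m pendant '[{"delta_rot":[0.02,0,0],"xyz":[0,0,0.05],"claw":-1},{"delta_rot":[0.02,0,0],"xyz":[0,0,0.05],"claw":-1},{"delta_rot":[0.02,0,0],"xyz":[0,0,0.05],"claw":-1}]'; python3 m.py;python3 -m pendant '[{"delta_rot":[0.02,0,0],"xyz":[-0.02,0,0.06],"claw":-1},{"delta_rot":[0.02,0,0],"xyz":[-0.02,0,0.06],"claw":-1},{"delta_rot":[0.02,0,0],"xyz":[-0.02,0,0.06],"claw":-1}]'; python3 m.py
```

```text
clock: 13.65
ee_pos: [0.5394, -0.4733, 0.0308]
ee_rot: [[-0.023, -0.004, 1.0], [-1.0, 0.003, -0.023], [-0.003, -1.0, -0.004]]
ft_force: [-7.1, 2.6, 5.0]
finger_gap: 0.0239
yaw -1.3391229591555347 tilt x,z -0.0030302962951883126 -0.003873999195123501 [ 0.5394 -0.4733  0.0308] [-7.1142  2.5935  5.0021] [ 0.2531  1.3513 -0.1513]
clock: 13.95
ee_pos: [0.5395, -0.4732, 0.0308]
ee_rot: [[-0.026, -0.007, 1.0], [-1.0, 0.003, -0.026], [-0.003, -1.0, -0.007]]
ft_force: [-7.3, 1.3, 6.1]
finger_gap: 0.0238
yaw -1.478791446984692 tilt x,z -0.002635629938513832 -0.007081472255769601 [ 0.5395 -0.4732  0.0308] [-7.3335  1.2809  6.0921] [0.0467 1.4035 0.0278]
```

```bash
python3 -m pendant '[{"delta_rot":[0.06,0,-0.03],"xyz":[-0.1,-0.01,0.06],"claw":-1},{"delta_rot":[0.04,0,0],"xyz":[-0.1,0,0.06],"claw":-1},{"delta_rot":[0.04,0,0],"xyz":[-0.1,0,0.06],"claw":-1},{"delta_rot":[0.04,0,0],"xyz":[-0.1,0,0.06],"claw":-1}]'; python3 m.py
```

```text
clock: 14.35
ee_pos: [0.5395, -0.4686, 0.0306]
ee_rot: [[-0.03, -0.003, 1.0], [-1.0, -0.005, -0.03], [0.005, -1.0, -0.003]]
ft_force: [-6.9, -1.4, 3.5]
finger_gap: 0.0238
yaw -1.7382331534605826 tilt x,z 0.004683595030737886 -0.002949782331761925 [ 0.5395 -0.4686  0.0306] [-6.9487 -1.3939  3.5166] [-0.3601  1.2675  0.1287]
```

```bash
python3 -m pendant '[{"delta_rot":[0.04,-0.06,0.05],"xyz":[-0.12,0,0.06],"claw":-1},{"delta_rot":[0.03,-0.05,0.02],"xyz":[-0.12,0,0.06],"claw":-1},{"delta_rot":[0.03,-0.05,0],"xyz":[-0.12,0,0.06],"claw":-1},{"delta_rot":[0.03,-0.04,0],"xyz":[-0.12,0,0.06],"claw":-1}]'; python3 m.py
```

```text
clock: 14.75
ee_pos: [0.5397, -0.4625, 0.0305]
ee_rot: [[-0.022, -0.002, 1.0], [-1.0, -0.005, -0.022], [0.005, -1.0, -0.002]]
ft_force: [-7.1, -2.5, 3.6]
finger_gap: 0.0236
yaw -1.2718342938499645 tilt x,z 0.005217693602765746 -0.0016695939043314726 [ 0.5397 -0.4625  0.0305] [-7.0812 -2.4865  3.6236] [-0.3097  1.2829 -0.3055]
```

```bash
python3 -m pendant '[{"delta_rot":[0.03,-0.01,0.04],"xyz":[-0.12,0,0.06],"claw":-1},{"delta_rot":[0.03,-0.01,0.03],"xyz":[-0.12,0,0.06],"claw":-1},{"delta_rot":[0.03,-0.01,0.02],"xyz":[-0.12,0,0.06],"claw":-1},{"delta_rot":[0.03,-0.01,0.02],"xyz":[-0.12,0,0.06],"claw":-1}]'; python3 m.py; python3 -c "
from h import *
cv2.imwrite('pics/w9.png',read_camera('wrist')[:,:,::-1])"
```

```text
clock: 15.15
ee_pos: [0.5399, -0.4564, 0.0305]
ee_rot: [[-0.026, -0.001, 1.0], [-1.0, -0.003, -0.026], [0.003, -1.0, -0.001]]
ft_force: [-6.5, -2.2, 3.4]
finger_gap: 0.0239
yaw -1.481213667573555 tilt x,z 0.002813794589754699 -0.0010013537704222134 [ 0.5399 -0.4564  0.0305] [-6.5152 -2.1714  3.4491] [-0.4615  1.2817  0.0483]
```

View pics/w9.png

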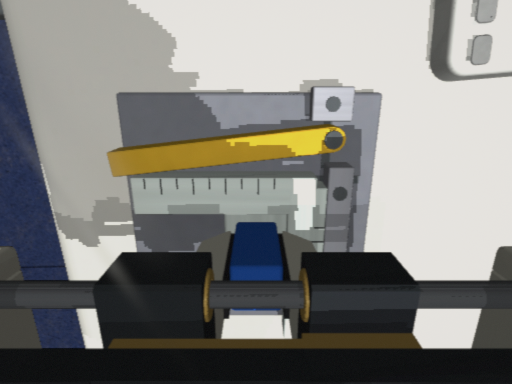

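Fence tip (112–135, 170) is just about to meet the square's leg (131, 178); the right face lies on the back fence (327). Continue pushing.

```bash
python3 -m pendant '[{"delta_rot":[0.03,-0.03,0.02],"xyz":[-0.12,0,0.07],"claw":-1},{"delta_rot":[0.03,-0.03,0.02],"xyz":[-0.12,0,0.07],"claw":-1},{"delta_rot":[0.03,-0.02,0.02],"xyz":[-0.12,0,0.07],"claw":-1}]'; python3 m.py
```

```text
clock: 15.5
ee_pos: [0.54, -0.4533, 0.0305]
ee_rot: [[-0.025, -0.001, 1.0], [-1.0, -0.004, -0.025], [0.005, -1.0, -0.001]]
ft_force: [-6.7, -4.4, 2.3]
finger_gap: 0.0239
yaw -1.4596899500851477 tilt x,z 0.004520962240292492 -0.0013274106932635295 [ 0.54   -0.4533  0.0305] [-6.6732 -4.4311  2.3063] [-0.7834  1.2844  0.0302]
```

```bash
python3 -m pendant '[{"delta_rot":[0.03,-0.01,0.02],"xyz":[-0.12,0,0.08],"claw":-1},{"delta_rot":[0.03,-0.01,0.02],"xyz":[-0.12,0,0.08],"claw":-1}]'; python3 m.py
```

```text
clock: 15.7
ee_pos: [0.54, -0.4522, 0.0306]
ee_rot: [[-0.028, -0.002, 1.0], [-1.0, -0.007, -0.028], [0.007, -1.0, -0.002]]
ft_force: [-7.0, -5.0, 4.1]
finger_gap: 0.0237
yaw -1.599021510426616 tilt x,z 0.006674922729127761 -0.002111231292136311 [ 0.54   -0.4522  0.0306] [-6.9923 -5.0377  4.1439] [-0.7921  1.4637  0.2052]
```

```bash
python3 -m pendant '[{"delta_rot":[0.03,-0.02,0.05],"xyz":[-0.14,0,0.09],"claw":-1},{"delta_rot":[0.03,-0.01,0.04],"xyz":[-0.14,0,0.09],"claw":-1},{"delta_rot":[0.03,-0.01,0.03],"xyz":[-0.14,0,0.09],"claw":-1}]'; python3 m.py
```

```text
clock: 16.0
ee_pos: [0.54, -0.4495, 0.0307]
ee_rot: [[-0.031, -0.005, 1.0], [-1.0, -0.006, -0.031], [0.006, -1.0, -0.005]]
ft_force: [-8.4, -3.9, 3.4]
finger_gap: 0.0234
yaw -1.760386700687689 tilt x,z 0.006155825055588177 -0.004627387332233798 [ 0.54   -0.4495  0.0307] [-8.3901 -3.9157  3.3674] [-0.8321  1.6605  0.277 ]
```

```bash
python3 -m pendant '[{"delta_rot":[0.06,-0.05,0.06],"xyz":[-0.14,0,0.09],"claw":-1},{"delta_rot":[0.05,-0.05,0.05],"xyz":[-0.14,0,0.09],"claw":-1},{"delta_rot":[0.05,-0.04,0.05],"xyz":[-0.14,0,0.09],"claw":-1}]'; python3 m.py; python3 -c "
from h import *
cv2.imwrite('pics/w10.png',read_camera('wrist')[:,:,::-1])"
```

```text
clock: 16.3
ee_pos: [0.5401, -0.4465, 0.0305]
ee_rot: [[-0.026, -0.002, 1.0], [-1.0, -0.002, -0.026], [0.002, -1.0, -0.002]]
ft_force: [-8.1, -4.4, 3.5]
finger_gap: 0.024
yaw -1.5078797092170186 tilt x,z 0.0023869224377471463 -0.0022197583784798122 [ 0.5401 -0.4465  0.0305] [-8.1498 -4.4387  3.5092] [-0.9888  1.6522  0.0545]
```

View pics/w10.png

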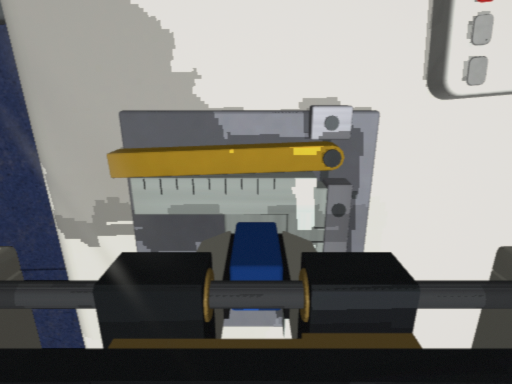

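```bash
python3 -m pendant '[{"delta_rot":[0.05,-0.02,0.04],"xyz":[-0.13,0,0.1],"claw":-1},{"delta_rot":[0.05,-0.02,0.03],"xyz":[-0.13,0,0.1],"claw":-1}]'; python3 m.py
```

```text
clock: 16.55
ee_pos: [0.5401, -0.4455, 0.0305]
ee_rot: [[-0.028, -0.002, 1.0], [-1.0, -0.003, -0.028], [0.003, -1.0, -0.002]]
ft_force: [-9.0, -3.2, 3.9]
finger_gap: 0.0239
yaw -1.5909402984042964 tilt x,z 0.0028056611596428338 -0.0017087316532210487 [ 0.5401 -0.4455  0.0305] [-8.9951 -3.2449  3.9194] [-0.9327  1.7907  0.1631]
```

```bash
python3 -m pendant '[{"delta_rot":[0.04,-0.02,0.03],"xyz":[-0.11,0,0.1],"claw":-1}]'; python3 m.py
```

```text
clock: 16.65
ee_pos: [0.5402, -0.4454, 0.0305]
ee_rot: [[-0.028, -0.002, 1.0], [-1.0, -0.003, -0.028], [0.003, -1.0, -0.002]]
ft_force: [-9.3, -4.0, 4.2]
finger_gap: 0.0239
yaw -1.6249241989158063 tilt x,z 0.0032672953274125735 -0.002130565453613535 [ 0.5402 -0.4454  0.0305] [-9.2967 -4.0368  4.2231] [-0.8405  1.8302  0.2355]
```

```bash
python3 -m pendant '[{"delta_rot":[0.04,-0.02,0.03],"xyz":[-0.11,0,0.1],"claw":-1}]'; python3 m.py
```

```text
clock: 16.75
ee_pos: [0.5402, -0.4453, 0.0306]
ee_rot: [[-0.029, -0.003, 1.0], [-1.0, -0.004, -0.029], [0.004, -1.0, -0.003]]
ft_force: [-8.9, -4.3, 3.8]
finger_gap: 0.0239
yaw -1.6595746894403602 tilt x,z 0.003776703122905203 -0.002579319238876686 [ 0.5402 -0.4453  0.0306] [-8.8996 -4.2565  3.7998] [-0.9197  1.7834  0.2949]
```

```bash
python3 -m pendant '[{"delta_rot":[0.04,-0.05,0.03],"xyz":[-0.15,-0.01,0.1],"claw":-1},{"delta_rot":[0.04,-0.05,0.03],"xyz":[-0.15,0,0.1],"claw":-1}]'; python3 m.py
```

```text
clock: 16.95
ee_pos: [0.5402, -0.4432, 0.0306]
ee_rot: [[-0.026, -0.004, 1.0], [-1.0, -0.005, -0.026], [0.005, -1.0, -0.004]]
ft_force: [-9.7, -5.2, 6.4]
finger_gap: 0.024
yaw -1.5028425543816157 tilt x,z 0.004686260345342018 -0.003644704980603775 [ 0.5402 -0.4432  0.0306] [-9.6809 -5.2283  6.3977] [-0.9911  1.8683  0.0379]
```

```bash
python3 -m pendant '[{"delta_rot":[0.04,-0.05,0.03],"xyz":[-0.15,0,0.1],"claw":-1},{"delta_rot":[0.04,-0.04,0.03],"xyz":[-0.15,0,0.1],"claw":-1}]'; python3 m.py
```

```text
clock: 17.15
ee_pos: [0.5403, -0.4424, 0.0308]
ee_rot: [[-0.025, -0.004, 1.0], [-1.0, -0.007, -0.025], [0.007, -1.0, -0.004]]
ft_force: [-7.9, -7.2, 2.8]
finger_gap: 0.0238
yaw -1.4484788768764998 tilt x,z 0.007381923479342714 -0.0039769103840894444 [ 0.5403 -0.4424  0.0308] [-7.8617 -7.2321  2.8111] [-1.733   1.6497 -0.0295]
```

```bash
python3 -m pendant '[{"delta_rot":[0.04,-0.02,0.05],"xyz":[-0.13,0,0.12],"claw":-1},{"delta_rot":[0.04,-0.02,0.05],"xyz":[-0.13,0,0.12],"claw":-1}]'; python3 m.py; python3 -c "
from h import *
s=readout.sense();im=read_camera('wrist');np.savez('w11.npz',im=im,R=s['ee_rot'],p=s['ee_pos'])
cv2.imwrite('pics/w11.png',cv2.resize(im[80:260,90:390],(800,480),interpolation=cv2.INTER_CUBIC)[:,:,::-1])"
```

```text
clock: 17.35
ee_pos: [0.5403, -0.4425, 0.0307]
ee_rot: [[-0.028, -0.006, 1.0], [-1.0, -0.007, -0.028], [0.007, -1.0, -0.006]]
ft_force: [-9.9, -5.3, 5.7]
finger_gap: 0.0236
yaw -1.603641003082869 tilt x,z 0.006691924604681074 -0.0061645918946639615 [ 0.5403 -0.4425  0.0307] [-9.8648 -5.31    5.6569] [-0.9555  2.0504  0.1456]
```

View pics/w11.png

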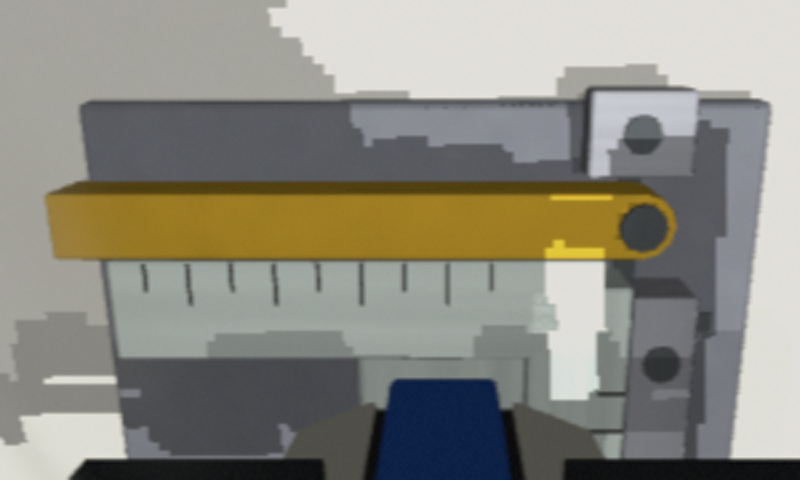

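```bash
python3 -m pendant '[{"delta_rot":[0.06,-0.08,0.07],"xyz":[-0.14,0,0.12],"claw":-1},{"delta_rot":[0.05,-0.07,0.05],"xyz":[-0.15,0,0.12],"claw":-1}]'; python3 m.py
```

```text
clock: 17.6
ee_pos: [0.5403, -0.4424, 0.0307]
ee_rot: [[-0.024, -0.006, 1.0], [-1.0, -0.005, -0.024], [0.005, -1.0, -0.006]]
ft_force: [-10.0, -6.5, 3.9]
finger_gap: 0.0236
yaw -1.3554885651341335 tilt x,z 0.005178500888464219 -0.0060423595417555594 [ 0.5403 -0.4424  0.0307] [-10.0063  -6.4955   3.879 ] [-1.3892  1.9324 -0.2539]
```

```bash
python3 -m pendant '[{"delta_rot":[0.05,-0.06,0.05],"xyz":[-0.16,0,0.13],"claw":-1},{"delta_rot":[0.05,-0.06,0.05],"xyz":[-0.16,0,0.13],"claw":-1}]'; python3 m.py
```

```text
clock: 17.8
ee_pos: [0.5403, -0.4425, 0.0308]
ee_rot: [[-0.023, -0.007, 1.0], [-1.0, -0.006, -0.023], [0.006, -1.0, -0.007]]
ft_force: [-10.5, -7.0, 4.7]
finger_gap: 0.0239
yaw -1.3080269886710127 tilt x,z 0.005767894728240518 -0.006895093639187547 [ 0.5403 -0.4425  0.0308] [-10.5263  -7.0197   4.6953] [-1.3614  2.067  -0.2626]
```

```bash
python3 -m pendant '[{"delta_rot":[0.05,-0.05,0.05],"xyz":[-0.19,0,0.14],"claw":-1},{"delta_rot":[0.05,-0.05,0.05],"xyz":[-0.19,0,0.14],"claw":-1},{"delta_rot":[0.05,-0.05,0.05],"xyz":[-0.19,0,0.14],"claw":-1}]'; python3 m.py; python3 -c "
from h import *
s=readout.sense();im=read_camera('wrist');np.savez('w12.npz',im=im,R=s['ee_rot'],p=s['ee_pos'])
cv2.imwrite('pics/w12.png',cv2.resize(im[80:260,90:390],(800,480),interpolation=cv2.INTER_CUBIC)[:,:,::-1])"
```

```text
clock: 18.1
ee_pos: [0.5404, -0.4423, 0.0309]
ee_rot: [[-0.025, -0.009, 1.0], [-1.0, -0.009, -0.025], [0.009, -1.0, -0.009]]
ft_force: [-10.8, -8.2, 4.7]
finger_gap: 0.0238
yaw -1.4217723314801176 tilt x,z 0.009181698202487844 -0.008611773155339912 [ 0.5404 -0.4423  0.0309] [-10.8179  -8.1505   4.6902] [-1.7022  2.162  -0.0929]
```

View pics/w12.png

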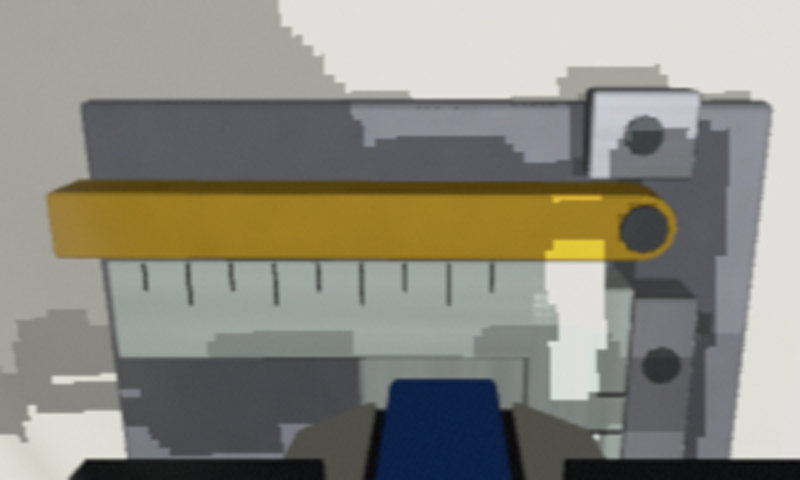

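```bash
cat > ang.py <<'E'
from h import *
import sys
def edge(g,c0,c1,r0,r1,sign):
    cs=np.arange(c0,c1);pts=[]
    for c in cs:
        col=g[r0:r1,c].astype(float);d=sign*np.diff(col);i=int(np.argmax(d))
        if 0<i<len(d)-1 and d[i]>6:
            a,b,e=d[i-1],d[i],d[i+1];o=(a-e)/2/(a-2*b+e) if a-2*b+e else 0
            pts.append((c,r0+i+.5+o))
    pts=np.array(pts)
    for _ in range(4):
        p=np.polyfit(pts[:,0],pts[:,1],1);r=pts[:,1]-np.polyval(p,pts[:,0]);m=abs(r)<max(2*r.std(),.15);pts=pts[m]
    return p,len(pts),r.std()
def wang(C,p,c0,c1,z):
    P=ray(C,[(c0,np.polyval(p,c0)),(c1,np.polyval(p,c1))],z);e=P[1]-P[0];return np.arctan2(e[1],e[0]),P
for f in sys.argv[1:]:
    d=np.load(f);im=d['im'];C=cam('wrist',dict(ee_rot=d['R'],ee_pos=d['p']))
    im=im.astype(int);bl=im[:,:,2]-im[:,:,0]   # blue minus red: yellow very negative
    lum=im.sum(2)/3
    # plate upper edge: bright->dark downward
    p,n,s=edge(lum,125,300,112,128,-1);a=wang(C,p,125,370,.006);print(f,'plate',a[0],n,s,'row',np.polyval(p,240))
    p,n,s=edge(bl,118,285,168,186,1);b=wang(C,p,118,310,.022);print('yellow inner top edge',b[0],n,s,b[1][:,1],'diff',b[0]-a[0])
    p,n,s=edge(bl,118,315,142,158,-1);print('yellow outer',wang(C,p,118,310,.022)[0],n,s)
E
python3 ang.py w11.npz w12.npz
```

```text
w11.npz plate -0.019525886842695604 174 0.20861379837901123 row 116.6462082693639
yellow inner top edge -0.026348812236463685 167 0.016866695823079023 [-0.40046748 -0.40326081] diff -0.006822925393768081
yellow outer -0.026593539126536326 173 0.012520457094828411
w12.npz plate -0.022063253655634118 156 0.05355355675154941 row 116.59492128810675
yellow inner top edge -0.023939867312351634 166 0.03671319415093396 [-0.40055191 -0.40309282] diff -0.0018766136567175164
yellow outer -0.027116738503926964 164 0.11312034636139495
```

```bash
python3 -m pendant '[{"delta_rot":[0.08,-0.06,0.08],"xyz":[-0.18,0,0.14],"claw":-1},{"delta_rot":[0.08,-0.06,0.08],"xyz":[-0.18,0,0.14],"claw":-1},{"delta_rot":[0.07,-0.06,0.07],"xyz":[-0.18,0,0.14],"claw":-1},{"delta_rot":[0.07,-0.06,0.07],"xyz":[-0.18,0,0.14],"claw":-1}]'; python3 m.py
```

```text
clock: 18.55
ee_pos: [0.5403, -0.4424, 0.0307]
ee_rot: [[-0.024, -0.005, 1.0], [-1.0, -0.006, -0.024], [0.006, -1.0, -0.004]]
ft_force: [-10.4, -8.3, 4.0]
finger_gap: 0.0238
yaw -1.3625280261894674 tilt x,z 0.0057833755336013405 -0.0043810132643214775 [ 0.5403 -0.4424  0.0307] [-10.3821  -8.3001   3.9854] [-1.7219  2.1982 -0.1909]
```

```bash
python3 -m pendant '[{"delta_rot":[0.07,-0.06,0.07],"xyz":[-0.18,0,0.14],"claw":-1},{"delta_rot":[0.07,-0.06,0.07],"xyz":[-0.18,0,0.14],"claw":-1},{"delta_rot":[0.07,-0.06,0.07],"xyz":[-0.18,0,0.14],"claw":-1},{"delta_rot":[0.07,-0.06,0.07],"xyz":[-0.18,0,0.14],"claw":-1}]'; python3 m.py
```

```text
clock: 18.95
ee_pos: [0.5403, -0.4424, 0.0306]
ee_rot: [[-0.023, -0.002, 1.0], [-1.0, -0.003, -0.023], [0.004, -1.0, -0.001]]
ft_force: [-10.9, -7.3, 4.1]
finger_gap: 0.0237
yaw -1.3254343906186705 tilt x,z 0.003502366623350934 -0.0014648264091467458 [ 0.5403 -0.4424  0.0306] [-10.8535  -7.2821   4.0718] [-1.7628  2.2096 -0.1813]
```

```bash
python3 -m pendant '[{"delta_rot":[0.07,-0.06,0.07],"xyz":[-0.18,0,0.14],"claw":-1},{"delta_rot":[0.07,-0.06,0.07],"xyz":[-0.18,0,0.14],"claw":-1},{"delta_rot":[0.07,-0.06,0.07],"xyz":[-0.18,0,0.14],"claw":-1},{"delta_rot":[0.07,-0.06,0.07],"xyz":[-0.18,0,0.14],"claw":-1}]'; python3 m.py;python3 -c "
from h import *
s=readout.sense();im=read_camera('wrist');np.savez('w13.npz',im=im,R=s['ee_rot'],p=s['ee_pos'])
cv2.imwrite('pics/w13.png',cv2.resize(im[80:260,90:390],(800,480),interpolation=cv2.INTER_CUBIC)[:,:,::-1])"; python3 ang.py w13.npz
```

```text
clock: 19.35
ee_pos: [0.5402, -0.4424, 0.0304]
ee_rot: [[-0.023, 0.002, 1.0], [-1.0, -0.001, -0.023], [0.001, -1.0, 0.002]]
ft_force: [-10.0, -7.9, 4.7]
finger_gap: 0.0238
yaw -1.2979900013829127 tilt x,z 0.0011869778305548008 0.0015660630799529942 [ 0.5402 -0.4424  0.0304] [-10.0461  -7.8756   4.7247] [-1.8897  2.2831 -0.2238]
w13.npz plate -0.02464067565057972 152 0.21065915874733832 row 117.07771002137231
yellow inner top edge -0.025081764829048312 167 0.04268396070886802 [-0.40052225 -0.4031743 ] diff -0.00044108917846859275
yellow outer -0.024623586161015457 161 0.03752223006485117
```

View pics/w13.png

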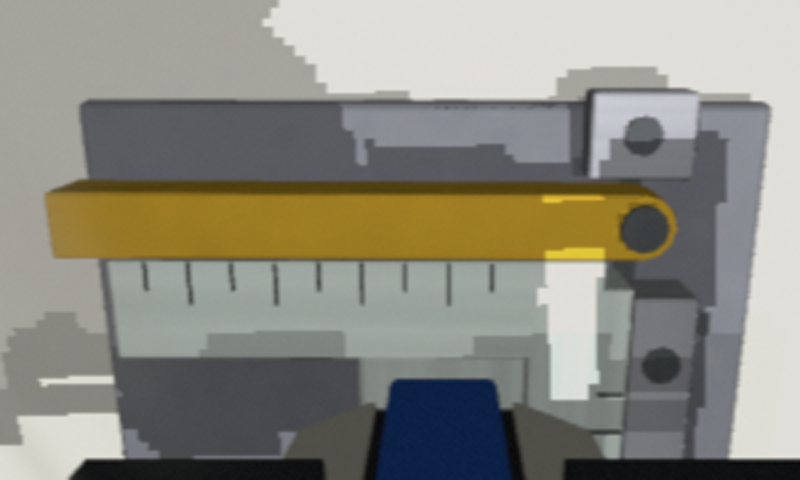

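```bash
python3 -m pendant '[{"delta_rot":[0,0,0],"xyz":[0.1,-0.02,-0.1],"claw":-1},{"delta_rot":[0,0,0],"xyz":[0.2,-0.02,-0.15],"claw":-1},{"delta_rot":[0,0,0],"xyz":[0.25,-0.03,-0.1],"claw":-1},{"delta_rot":[0,0,0],"xyz":[0.2,-0.1,0],"claw":-1},{"delta_rot":[0,0,0],"xyz":[0,-0.3,0],"claw":-1},{"delta_rot":[0,0,0],"xyz":[0,-0.6,0],"claw":-1},{"delta_rot":[0,0,0],"xyz":[0,-0.9,0],"claw":-1},{"delta_rot":[0,0,0],"xyz":[0,-0.9,0],"claw":-1},{"delta_rot":[0,0,0],"xyz":[0,-0.4,0],"claw":-1},{"delta_rot":[0,0,0],"xyz":[0,0,0],"claw":-1}]'; python3 m.py .533 -.2075 .1;python3 -c "
from h import *
s=readout.sense();im=read_camera('wrist');np.savez('w14.npz',im=im,R=s['ee_rot'],p=s['ee_pos'])
cv2.imwrite('pics/w14.png',im[:,:,::-1])"
```

```text
clock: 20.4
ee_pos: [0.5332, -0.461, 0.1187]
ee_rot: [[-0.021, 0.006, 1.0], [-1.0, -0.0, -0.021], [-0.0, -1.0, 0.006]]
ft_force: [-0.5, 0.2, -2.2]
finger_gap: 0.0237
yaw -1.1801805831864032 tilt x,z -8.225961845311771e-05 0.006324918217415668 [ 0.5332 -0.461   0.1187] [-0.5305  0.2405 -2.2297] [-0.0489 -0.0901 -0.0591]
units [-10.1358   0.7467  -0.2235]
```

View pics/w14.png

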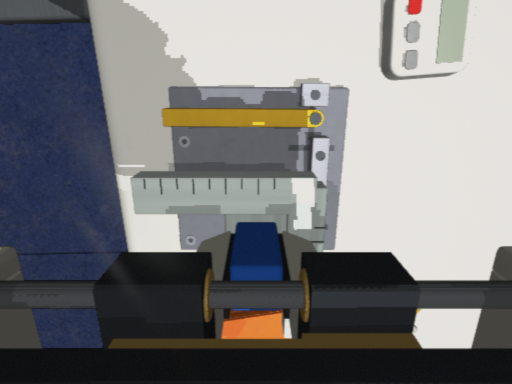

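```bash
python3 - <<'E'
import sys; sys.argv=['x']
exec(open('ang.py').read())
d=np.load('w14.npz');im=d['im'].astype(int);C=cam('wrist',dict(ee_rot=d['R'],ee_pos=d['p']))
lum=im.sum(2)/3;bl=im[:,:,2]-im[:,:,0]
p,n,s=edge(lum,172,295,80,94,-1);print('plate',wang(C,p,172,300,.006)[0],n,s)
p,n,s=edge(bl,170,300,118,134,1);print('y inner',wang(C,p,170,300,.022)[0],n,s)
p,n,s=edge(bl,170,300,102,114,-1);print('y outer',wang(C,p,170,300,.022)[0],n,s)
# back fence outer/inner edges, transposed
p,n,s=edge(lum.T,140,165,305,318,1);c=[(np.polyval(p,r),r) for r in (140,185)];P=ray(C,c,.022);e=P[0]-P[1];print('back',np.arctan2(-e[0],e[1]),n,s)
p,n,s=edge(lum.T,100,240,330,352,1);c=[(np.polyval(p,r),r) for r in (100,240)];P=ray(C,c,.006);e=P[0]-P[1];print('plate +x',np.arctan2(-e[0],e[1]),n,s)
E
```

```text
plate -0.02547161152886899 103 0.2612804542737249
y inner -0.025730909092336177 108 0.05916243233239471
y outer -0.025412018717151243 123 0.09972810036043567
back -0.02626915378086077 25 0.04077592346076522
plate +x -0.026719148007857477 140 0.1580664604383296
```

```bash
python3 -m pendant '[{"delta_rot":[-0.1,0.3,0],"xyz":[-0.5,0,0],"claw":-1},{"delta_rot":[0,0.5,0],"xyz":[-1,0,0],"claw":-1},{"delta_rot":[0,0.5,0],"xyz":[-1,0,0],"claw":-1},{"delta_rot":[0,0.5,0],"xyz":[-1,0,0.1],"claw":-1},{"delta_rot":[0,0.4,0],"xyz":[-1,0,0.2],"claw":-1},{"delta_rot":[0,0.2,0],"xyz":[-1,0,0.2],"claw":-1},{"delta_rot":[0,0,0],"xyz":[-1,0,0.2],"claw":-1},{"delta_rot":[0,0,0],"xyz":[-1,0,0.2],"claw":-1},{"delta_rot":[0,0,0],"xyz":[-1,0,0.2],"claw":-1},{"delta_rot":[0,0,0],"xyz":[-0.5,0,0],"claw":-1}]'; python3 m.py .533 -.2075 .06
```

```text
clock: 21.45
ee_pos: [0.5865, -0.2353, 0.1067]
ee_rot: [[-0.198, -0.016, 0.98], [-0.98, 0.006, -0.198], [-0.003, -1.0, -0.016]]
ft_force: [0.8, 0.4, -2.9]
finger_gap: 0.0238
yaw -11.41146189611531 tilt x,z -0.0028759953297404018 -0.016438586778986065 [ 0.5865 -0.2353  0.1067] [ 0.8348  0.4347 -2.8777] [ 0.0457 -0.0826 -0.0073]
units [-0.6597  1.9068 -2.2844]
```

```bash
python3 -m pendant '[{"delta_rot":[0.1,0,-0.02],"xyz":[-0.2,0.1,-0.5],"claw":-1},{"delta_rot":[0.1,0,-0.02],"xyz":[-0.2,0.3,-0.6],"claw":-1},{"delta_rot":[0,0,0],"xyz":[-0.1,0.3,-0.6],"claw":-1},{"delta_rot":[0,0,0],"xyz":[-0.1,0.3,-0.3],"claw":-1},{"delta_rot":[0,0,0],"xyz":[0,0.3,-0.1],"claw":-1},{"delta_rot":[0,0,0],"xyz":[0,0.2,0],"claw":-1},{"delta_rot":[0,0,0],"xyz":[0,0,0],"claw":-1},{"delta_rot":[0,0,0],"xyz":[0,0,0],"claw":-1}]'; python3 m.py .533 -.2075 .033;python3 -c "
from h import *
s=readout.sense();im=read_camera('wrist')
cv2.imwrite('pics/w15.png',im[:,:,::-1])"
```

```text
clock: 22.25
ee_pos: [0.5351, -0.2087, 0.0643]
ee_rot: [[-0.196, -0.006, 0.981], [-0.981, 0.001, -0.196], [-0.0, -1.0, -0.006]]
ft_force: [0.0, -0.1, -2.9]
finger_gap: 0.0242
yaw -11.2952262007929 tilt x,z -9.845754979152862e-05 -0.0058432315385903676 [ 0.5351 -0.2087  0.0643] [ 0.001  -0.1488 -2.8615] [-0.0149 -0.1589  0.0388]
units [-0.0296  1.254  -0.0849]
```

View pics/w15.png

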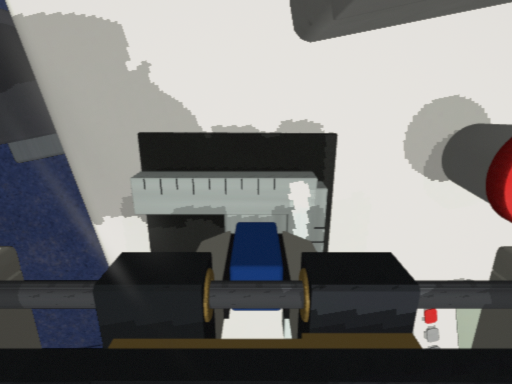

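```bash
python3 -m pendant '[{"delta_rot":[0.09,0,0],"xyz":[0,0.3,-0.05],"claw":-1},{"delta_rot":[0,0,0],"xyz":[0,0.3,-0.03],"claw":-1},{"delta_rot":[0,0,0],"xyz":[0,0.3,0],"claw":-1},{"delta_rot":[0,0,0],"xyz":[0,0.25,0],"claw":-1},{"delta_rot":[0,0,0],"xyz":[0,0,0],"claw":-1},{"delta_rot":[0,0,0],"xyz":[0,0,0],"claw":-1}]'; python3 m.py .533 -.2075 .0285
```

```text
clock: 22.9
ee_pos: [0.534, -0.2086, 0.0331]
ee_rot: [[-0.196, 0.002, 0.981], [-0.981, -0.0, -0.196], [-0.0, -1.0, 0.002]]
ft_force: [0.2, -0.1, -2.2]
finger_gap: 0.0239
yaw -11.304396713064396 tilt x,z -0.00014159694029122926 0.0020154622671855658 [ 0.534  -0.2086  0.0331] [ 0.1631 -0.1442 -2.1757] [-0.081  -0.0256  0.0014]
units [-0.0347  0.1837 -0.0473]
```

```bash
python3 -m pendant '[{"delta_rot":[0,0,0],"xyz":[0,0.09,0],"claw":-1},{"delta_rot":[0,0,0],"xyz":[0,0.07,0],"claw":-1},{"delta_rot":[0,0,0],"xyz":[0,0.05,0],"claw":-1}]'; python3 m.py; python3 -m pendant '[{"delta_rot":[0,0,0],"xyz":[0,0.05,0],"claw":-1},{"delta_rot":[0,0,0],"xyz":[0,0.05,0],"claw":-1}]'; python3 m.py
```

```text
clock: 23.2
ee_pos: [0.5346, -0.2086, 0.0283]
ee_rot: [[-0.196, 0.003, 0.981], [-0.981, -0.001, -0.196], [-0.0, -1.0, 0.003]]
ft_force: [-4.5, 1.5, 17.7]
finger_gap: 0.0238
yaw -11.300574183713682 tilt x,z -2.0070687902575248e-05 0.0032079850109872185 [ 0.5346 -0.2086  0.0283] [-4.4507  1.4544 17.6558] [ 0.2777  1.5496 -0.0182]
clock: 23.4
ee_pos: [0.5347, -0.2087, 0.0283]
ee_rot: [[-0.196, 0.003, 0.981], [-0.981, -0.002, -0.196], [0.001, -1.0, 0.004]]
ft_force: [-4.5, 1.1, 13.3]
finger_gap: 0.0239
yaw -11.29839423118735 tilt x,z 0.0010654695340604594 0.003556148644729978 [ 0.5347 -0.2087  0.0283] [-4.4574  1.1476 13.3071] [ 0.3088  1.4268 -0.0517]
```

On the mat; relax and open.

```bash
python3 -m pendant '[{"delta_rot":[0,0,0],"xyz":[0,0,0],"claw":-1},{"delta_rot":[0,0,0],"xyz":[0,0,0],"claw":-1},{"delta_rot":[0,0,0],"xyz":[0,0,0],"claw":-0.2},{"delta_rot":[0,0,0],"xyz":[0,0,0],"claw":0.1},{"delta_rot":[0,0,0],"xyz":[0,0,0],"claw":0.3},{"delta_rot":[0,0,0],"xyz":[0,0,0],"claw":0.5},{"delta_rot":[0,0,0],"xyz":[0,0,0],"claw":0.5},{"delta_rot":[0,0,0],"xyz":[0,0,0],"claw":0.5},{"delta_rot":[0,0,0],"xyz":[0,0,0],"claw":0.5},{"delta_rot":[0,0,0],"xyz":[0,0,0],"claw":0.5}]'; python3 m.py
```

```text
clock: 24.4
ee_pos: [0.5362, -0.209, 0.0295]
ee_rot: [[-0.196, 0.006, 0.981], [-0.981, -0.003, -0.196], [0.001, -1.0, 0.007]]
ft_force: [-0.1, -0.3, -0.5]
finger_gap: 0.0688
yaw -11.299302427252597 tilt x,z 0.0013031749606869276 0.006844386705706692 [ 0.5362 -0.209   0.0295] [-0.0911 -0.328  -0.4872] [ 0.009  -0.0638 -0.0236]
```

```bash
python3 -m pendant '[{"delta_rot":[0,0,0],"xyz":[0,-0.3,0],"claw":0.5},{"delta_rot":[0,0,0],"xyz":[0,-0.6,0],"claw":0.5},{"delta_rot":[0,0,0],"xyz":[0,-0.8,0],"claw":0.5},{"delta_rot":[0,0,0],"xyz":[0,-1,0],"claw":0.5},{"delta_rot":[0,0,0],"xyz":[0,-1,0],"claw":0.5},{"delta_rot":[0,0,0],"xyz":[0,-1,0],"claw":0.5},{"delta_rot":[0,0,0],"xyz":[0,-1,0],"claw":0.5},{"delta_rot":[0,0,0],"xyz":[0,-0.5,0],"claw":0.5},{"delta_rot":[0,0,0],"xyz":[0,0,0],"claw":0.5},{"delta_rot":[0,0,0],"xyz":[0,0,0],"claw":0.5}]'; python3 m.py;python3 -c "
from h import *
s=readout.sense();im=read_camera('wrist');np.savez('w16.npz',im=im,R=s['ee_rot'],p=s['ee_pos'])
cv2.imwrite('pics/w16.png',im[:,:,::-1])
C=cam('wrist',s)
for r in landmark_of('wrist','square_grip')[:2]: print(r,ray(C,r['xy'],.046))
for r in landmark_of('wrist','mat_centre')[:2]: print(r,ray(C,r['xy'],.004))
im=read_camera('top');cv2.imwrite('pics/t16.png',cv2.resize(im[140:260,140:410],(800,356),interpolation=cv2.INTER_CUBIC)[:,:,::-1])"
```

```text
clock: 25.4
ee_pos: [0.5343, -0.2079, 0.1933]
ee_rot: [[-0.195, 0.006, 0.981], [-0.981, -0.002, -0.195], [0.001, -1.0, 0.006]]
ft_force: [-0.2, 0.1, -0.4]
finger_gap: 0.069
yaw -11.249866918954979 tilt x,z 0.0010848002915076203 0.006478683602741334 [ 0.5343 -0.2079  0.1933] [-0.1969  0.0715 -0.4169] [-0.0387 -0.0381  0.008 ]
{'xy': [254.0, 181.1], 'confidence': 0.74} [[ 0.53313111 -0.20885204  0.046     ]]
{'xy': [244.6, 179.7], 'confidence': 0.56} [[ 0.5205311  -0.21654706  0.004     ]]
{'xy': [293.4, 337.0], 'confidence': 0.15} [[ 0.54022593 -0.44896321  0.004     ]]
```

View pics/w16.png

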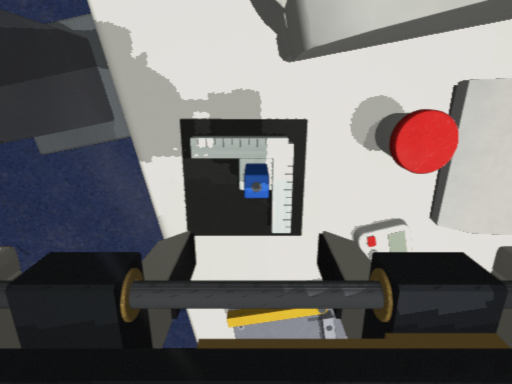

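View pics/t16.png

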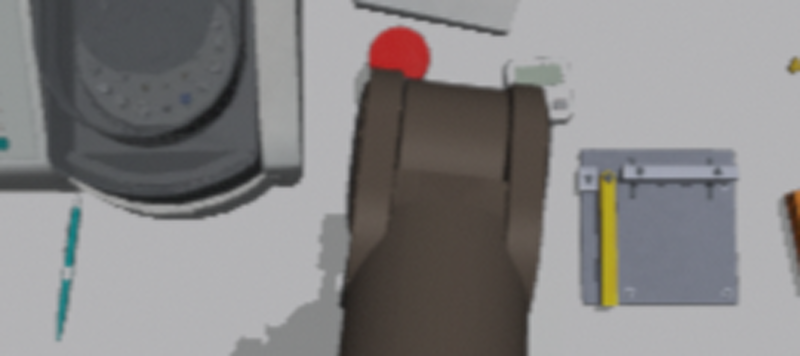

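```bash
python3 -c "
from cell import arm; print(arm.hand_in())"
```

```text
the job is handed in; nothing more can be done
None
```

I seated the square in the jig's corner, pressed it against both fences, laid it back on its mat and handed the job in at about 25 s. No verdict was reported.

- **Pressing:** With the square flat on the plate, I held it for about 1.2 s at roughly 10–11 N towards the back fence and 7–8 N towards the side fence. These are wrist readings. Friction on the plate and back fence could put the true side-fence contact as low as about 4 N.
- **Side fence:** After the square was lifted away, the fence's edges lay within about 0.001 rad of the plate edge and the back fence in the wrist picture. Earlier readings, taken just before the final hold, differed by up to 0.007 rad because shadow spoiled the plate edge.
- **Square:** It lies flat in the picture on the mat and is released, with its post about 15 mm from the mat's centre. The arm is about 165 mm above its release height, and the wrist force reads near zero.
- **Bystanders:** The cup, timer and pen look unmoved in the last pictures, though the arm partly hid the cup and the timer in the top view.

The lightest touch-down was not achieved: the square met the mat at low speed, and I then read about 18 N of downward force before releasing it.

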